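# Change the capsules in a swing-out coffee brewer tray

## Robot

A 6-joint arm with a two-finger parallel gripper is mounted at the origin on the work surface. World frame = base frame: x ahead of the robot, y to its left, z up, the work surface at z = 0. Lengths are in m, angles in rad, forces in N, time in s.
With the tool pointing down it reaches from about 0.375 to 0.9 m from the base axis. Payload 3.1 kg.
Tool frame: the origin (TCP) lies at the very end of the fingers, on their centre line; the grasp point (between the pads) lies 19 mm behind it; z points along the fingers, y is the line along which they close (so a half turn about z gives the same grasp; the last joint's range is limited). The gripper opens to 87 mm and grips with 3 to 60 N. Pads are 19 mm wide; open, the fingers measure 117 mm over their backs; the gripper's body (75 mm by 190 mm) begins 51 mm behind the grasp point.
Start: joints at [-1.524, 0.527, 1.433, -0, 1.181, -0.178], TCP at [0.139, -0.609, 0.223] pointing down, gripper open.
Joint ranges: [-3.08, 3.08], [-0.75, 2.2], [0.22, 2.44], [-1.43, 4.57], [0, 2.65], [-2.85, 2.85]. Speed limits (rad/s): [2.79, 2.79, 3.14, 3.14, 3.14, 3.14].

## Interface

Orientations are given as a unit quaternion [x, y, z, w].
In Python, from rig import robot gives the robot as it stands. The module is installed in compiled form; this text tells all that it offers.
- The arm moves only by the tool play_rows, never from a script. Its argument "steps" is one flat list of numbers, 5 for each row, row after row: the opening, from -1 (shut) to 1 (fully open), then the shift along the tool's x, y, z as a fraction of full scale, then the turn about the tool's z as a fraction of full scale. In form: [claw, tx, ty, tz, twist, claw, tx, ty, tz, twist, ...]. A call has exactly 10 rows; each row shifts and turns the commanded pose from where the row before left it, along the tool's axes as they then stand; what a row does not reach is not made up. Full scale, the value 1, is 0.03 m for a shift and 0.1 rad for a turn. A row lasts 1/10 s, in which the tool goes at most 50 mm and 8.59 degrees, less where a joint would pass 70% of its speed; a pose out of reach is approached as far as the arm can. A call with a number of a shift or a turn outside -1 to 1 is refused whole. A call with a gripper value outside its range is refused whole. The fingers move at their own pace and stop on an object; "grip_force" is the grip in N (left out, the last holds). Time passes only in rows, so rows that do not move let the fingers close, or fill a call up. It gives the time, the measured TCP pose, the force, the opening and the grip force at its end, in the units of the state.
- robot.get_obs(): the state, without advancing time (a new reading comes with each control period).
- robot.camera(name): name is "scene" or "side" or "wrist"; returns a dict with "image" (384x512x3 uint8, red, green, blue), "mtx" (3x3 intrinsics, pixels), "rvec" (rotation vector, rad) and "tvec" (3), from world to camera coordinates, as OpenCV has them. Camera axes: x right, y down, z forward; pixel columns grow to the right and rows downward; lengths in m; the calibration is good to about 2 mm. A picture is of the moment at which its call begins. There is no depth.
- robot.hand_in(): hands the job in; it is judged then, once.
The state is a dict: "time": time; "q": joint angles; "joint_velocities": joint speeds; "joint_torque": joint torques, N m; "position": TCP position; "tool_rot": TCP orientation; "ft_force": force on the tool from outside, world axes, zero at the start; "moment": the same for the moment, N m; "grip_width": finger opening in m; "grip_force": force on a finger pad.
Only numpy, scipy, OpenCV 4.12 (cv2) and the standard library are available. Lean on these libraries where they do the work, as an engineer would, in place of code of your own. Each camera call takes 0.05 s, during which the arm holds its last target. There are 200 camera calls.

## Task

Reload the capsule brewer: pull up the yellow plunger, swing the capsule tray out to the other index hole and let the plunger snap in, then swing the red-handled clamp lever fully open, put every spent brown capsule in the blue bin and stand every fresh green capsule, silver lid up, in a pocket of its own. Then shut the clamp lever fully down over them, pull the plunger again and swing the tray back home to its first hole beside the machine until the plunger snaps in. The tray may only swing with the clamp lever down, and leave the other kitchen things where they are.

Things in the scene. Friction and masses are not known exactly. Their poses are not given: they have to be found in the camera images.
- tray (a joint): Angle of the capsule tray, a flat grey arm that swings level, 25 mm above the counter, about the upright steel post at tray_pivot; 0 = home hole, beside the black machine (start); grows clockwise seen from above to 0.95 rad = swung-out hole; the pin has about 0.02 rad of play in each hole. End stops 0.02 rad beyond each hole. Light friction, under 1 N at the knob.
- plunger (a joint): Lift of the spring plunger, m: 0 = pin fully down in a hole, up to 0.022. The pin must be lifted over 0.014 to leave the hole; let go between the holes it rests on the steel plate at about 0.014, and drops in when the tray comes to a hole. Spring about 3 N when down, 6 N when fully up; returns by itself.
- clamp (a joint): Angle of the clamp lever, a steel bar 14 mm wide over the row of pockets: 0 = shut, level; grows as its outer end rises, 1.9 rad = fully open (leaning back past upright over the pivot, its handle then about 275 mm above the counter). Stays where it is left (friction about 0.14 N m). When shut its underside is 2 mm above seated capsules.
- tray_pivot (a point): Top centre of the tray's upright pivot post, 46 mm above the counter. Its x axis points along the tray from the pivot to the pockets, z up; the point turns with the tray. The machine, 190 x 160 mm and 262 mm high, stands along the outer side of the home tray, 50 mm from it, and a grey ledge 45 mm high runs between them.
- pocket0 (a point): Centre of the floor of the innermost of three square pockets in a row along the tray, 114 mm from the pivot axis, 29 mm above the counter; pockets are 49 mm along the tray by 48 mm across, walls 4 mm thick, their rims 47 mm above the counter (18 mm above the floor). x axis along the tray outward. The pocket walls are open above.
- pocket1 (a point): The same for the middle pocket, 167 mm from the pivot axis.
- pocket2 (a point): The same for the outermost pocket, 220 mm from the pivot axis.
- clamp_hinge (a point): Centre of the clamp lever's hinge, on the tray 70 mm from the pivot axis, 72 mm above the counter; the hinge line is level, across the tray (this point's y axis); x along the tray outward.
- clamp_handle (a point): Centre of the red handle at the free end of the clamp lever: a cross cylinder 18 mm in diameter and 34 mm long across the tray (along the hinge line), 205 mm from the hinge. Shut, it overhangs the tray's outer end, 72 mm above the counter, and can be pinched by its two end faces from above, and it turns in the pinch as the lever swings.
- plunger_knob (a point): Middle of the yellow plunger knob, an upright cylinder 26 mm in diameter and 34 mm high (46 to 80 mm above the counter when down), on the tray's tail 75 mm behind the pivot axis. Rises with the plunger and swings with the tray.
- bin_in (a point): Centre of the inner floor of the blue open bin for spent capsules, 150 x 150 x 70 mm outside, walls 4 mm, fixed to the counter; axes along its sides.
- spent0: A spent capsule: dark brown, 40 mm in diameter (41 over the rim), 36 mm high, 20 g; origin at the centre of its underside, z up through the lid. Starts in pocket 0 under the shut clamp lever; may be absent.
- spent1: A spent capsule: dark brown, 40 mm in diameter (41 over the rim), 36 mm high, 20 g; origin at the centre of its underside, z up through the lid. Starts in pocket 1 under the shut clamp lever; may be absent.
- spent2: A spent capsule: dark brown, 40 mm in diameter (41 over the rim), 36 mm high, 20 g; origin at the centre of its underside, z up through the lid. Starts in pocket 2 under the shut clamp lever; may be absent.
- fresh0: A fresh capsule: green with a silver lid, 40 mm in diameter (41 over the rim), 36 mm high, 20 g; origin at the centre of its underside, z up through the lid. Starts upright on the counter; may be absent. Any pocket will do.
- fresh1: A fresh capsule: green with a silver lid, 40 mm in diameter (41 over the rim), 36 mm high, 20 g; origin at the centre of its underside, z up through the lid. Starts upright on the counter; may be absent. Any pocket will do.
- fresh2: A fresh capsule: green with a silver lid, 40 mm in diameter (41 over the rim), 36 mm high, 20 g; origin at the centre of its underside, z up through the lid. Starts upright on the counter; may be absent. Any pocket will do.
- mug: The white mug (80 mm across, 95 high), a bystander to be left alone; origin on its underside at the middle.
- bowl: The blue bowl (130 mm across, 50 high), a bystander to be left alone; origin on its underside at the middle.
- sugar_jar: The glass sugar jar (72 mm across, 120 high), a bystander to be left alone; origin on its underside at the middle.
- spice: The small amber spice jar (44 mm across, 100 high), a bystander to be left alone; origin on its underside at the middle.
- tea_tin: The red tea tin (70 mm across, 110 high), a bystander to be left alone; origin on its underside at the middle.
- spoon: The spoon lying on the counter, a bystander to be left alone; origin on its underside at the middle.

How it is judged:
By the outcome, as a careful person would: the job done as asked, in the order asked, and still so for the second after the job is handed in, with the robot touching nothing.
Of spent0, spent1, spent2 only 1 to 2 are there at a start; the rules pass over those that are not, and their reading is None.
Of fresh0, fresh1, fresh2 only 2 to 3 are there at a start; the rules pass over those that are not, and their reading is None.
At some moment in a run one of fresh0, fresh1, fresh2 may be knocked a few centimetres aside while the robot is not near it.
Once in a run the grip may slacken for a moment while it holds something.
It also fails if it takes over 210 s, if anything falls off the work surface, if the arm or the gripper's body presses on something with over 40 N, if the wrist force passes 120 N, or if a joint passes its speed limit or range.

## Working session

There is one attempt and no reset: what is moved stays moved. The work goes in short steps, Python scripts to look and compute and a tool call to move; the robot and the scene stay as the last step left them, time stands still between calls to the robot, and variables do not carry over. Pictures are saved under pics/ and viewed, at most 14 in all, crops included, and the job is handed in when it is done.

Besides the shell and the picture viewer there is one more tool, called as a command line: name --argument value ..., lists and objects as JSON in quotes. play_rows: Moves the arm, as the interface text tells. Shift numbers are shares of 0.03 m and turn numbers shares of 0.1 rad, none past 1 either way. Its arguments: {"type":"object","properties":{"steps":{"type":"array"},"grip_force":{"type":"number"}},"required":["steps"]}

```bash
mkdir -p pics; cat > h.py <<'E'
import numpy as np, cv2
from rig import robot
from scipy.spatial.transform import Rotation as R
def cam(n):
    c=robot.camera(n); c['R']=cv2.Rodrigues(np.array(c['rvec'],float))[0]; c['t']=np.array(c['tvec'],float).ravel(); c['K']=np.array(c['mtx']); c['n']=n; return c
def ray(c,uv,z):
    d=c['R'].T@np.linalg.inv(c['K'])@np.array([uv[0],uv[1],1.]); o=-c['R'].T@c['t']
    return o+d*(z-o[2])/d[2]
def proj(c,p):
    q=c['K']@(c['R']@np.array(p,float)+c['t']); return q[:2]/q[2]
def save(c,name,s=1.5):
    cv2.imwrite('pics/'+name,cv2.resize(c['image'][:,:,::-1],None,fx=s,fy=s,interpolation=cv2.INTER_CUBIC))
def blobs(c,lo,hi,amin=30):
    h=cv2.cvtColor(c['image'],cv2.COLOR_RGB2HSV); m=cv2.inRange(h,np.array(lo),np.array(hi))
    n,l,s,ce=cv2.connectedComponentsWithStats(m)
    return [(s[i,4],ce[i].round(1),s[i,:4]) for i in range(1,n) if s[i,4]>=amin],m
def tcp():
    o=robot.get_obs(); return o
E
python3 - <<'E'
from h import *
for n in ['scene','side','wrist']:
    c=cam(n); save(c,n+'0.png'); print(n,(-c['R'].T@c['t']).round(3))
    for nm,lo,hi in [('yel',(22,120,120),(34,255,255)),('red',(0,150,80),(6,255,255)),('grn',(40,80,40),(85,255,255)),('blue',(100,120,60),(125,255,255)),('brown',(5,60,20),(18,255,140))]:
        for b in blobs(c,lo,hi)[0]: print(nm,b)
o=robot.get_obs(); print(o['position'],R.from_quat(o['tool_rot']).as_matrix().round(3),o['grip_width'])
E
```

```text
scene [ 0.955 -0.695  1.013]
yel (np.int32(38), array([247.7, 150.8]), array([245, 148,   7,   7], dtype=int32))
yel (np.int32(289), array([290.5, 264.8]), array([281, 256,  21,  18], dtype=int32))
red (np.int32(212), array([392.8, 151.5]), array([379, 145,  29,  13], dtype=int32))
red (np.int32(59), array([307.8, 214.4]), array([302, 210,  12,   9], dtype=int32))
blue (np.int32(1046), array([393.8, 130.7]), array([375, 113,  38,  36], dtype=int32))
blue (np.int32(1393), array([283.4, 135.8]), array([262, 116,  44,  41], dtype=int32))
blue (np.int32(608), array([108.1, 294.4]), array([ 94, 280,  32,  31], dtype=int32))
brown (np.int32(66), array([84.1,  3.8]), array([77,  0, 14, 14], dtype=int32))
brown (np.int32(919), array([13.6, 46.3]), array([ 0, 19, 73, 62], dtype=int32))
brown (np.int32(996), array([155.6,  65.6]), array([125,  40,  55,  56], dtype=int32))
brown (np.int32(71), array([291.8,  65.2]), array([272,  61,  33,  10], dtype=int32))
brown (np.int32(89), array([340. ,  77.7]), array([330,  74,  23,  10], dtype=int32))
brown (np.int32(74), array([351.2, 112.8]), array([33
[... 3049 characters left out ...]
2. ]), array([347,  38,  34,   9], dtype=int32))
brown (np.int32(30), array([400.5,  51.5]), array([386,  48,  30,   8], dtype=int32))
brown (np.int32(30), array([435.5,  60.5]), array([421,  57,  30,   8], dtype=int32))
brown (np.int32(30), array([470.5,  69.5]), array([456,  66,  30,   8], dtype=int32))
brown (np.int32(1281), array([339.9, 240.4]), array([  0, 198, 512,  71], dtype=int32))
brown (np.int32(227), array([177.2, 332.2]), array([137, 296,  99,  45], dtype=int32))
brown (np.int32(3184), array([302.4, 311.8]), array([234, 296, 139,  36], dtype=int32))
[ 0.13930561 -0.60867918  0.22178205] [[ 0.975  0.223 -0.   ]
 [ 0.223 -0.975  0.002]
 [ 0.    -0.002 -1.   ]] 0.08709371676082829
```

View pics/scene0.png

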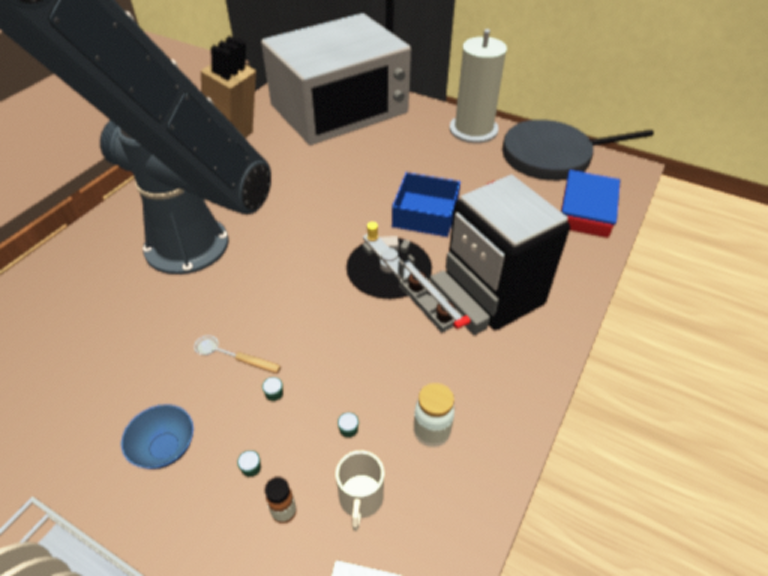

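View pics/side0.png

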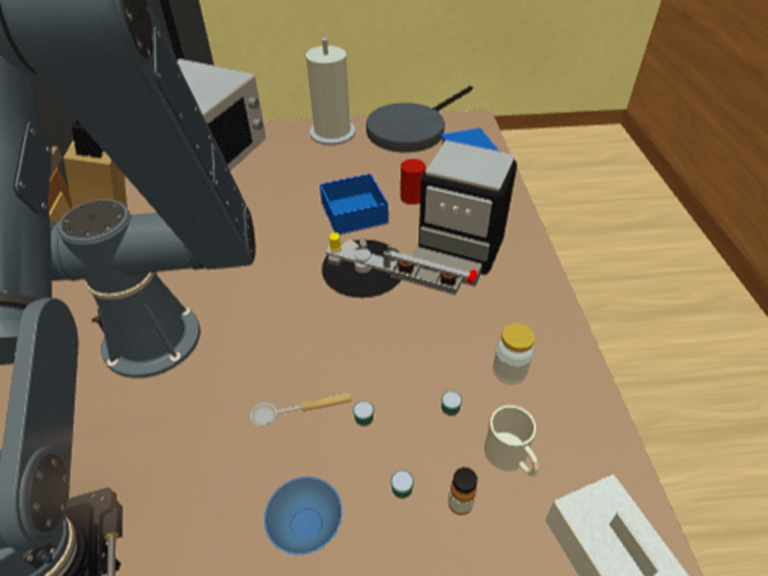

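The two pictures show the tray with spent capsules in two pockets (one pocket dark or empty), knob at scene (248,154), handle at (308,214), three fresh capsules near scene (182,258), (232,282) and (166,308), and the bin near (284,136). I'll measure these now.

```bash
python3 - <<'E'
from h import *
S=cam('scene');D=cam('side')
def tri(a,b):
    P=[c['K']@np.c_[c['R'],c['t']] for c in (S,D)]
    X=cv2.triangulatePoints(P[0],P[1],np.array(a,float).reshape(2,1),np.array(b,float).reshape(2,1)).ravel(); return (X[:3]/X[3]).round(4)
def big(c,lo,hi,box):
    L=[b for b in blobs(c,lo,hi,15)[0] if box[0]<b[1][0]<box[2] and box[1]<b[1][1]<box[3]]
    return max(L,key=lambda b:b[0])[1]
k=tri(big(S,(20,120,100),(36,255,255),(235,140,260,165)),big(D,(20,120,100),(36,255,255),(210,150,235,175)))
h=tri(big(S,(0,130,60),(8,255,255),(295,200,320,225)),big(D,(0,130,60),(8,255,255),(300,170,325,195)))
print('knob',k,'handle',h,'dist',np.hypot(*(h-k)[:2]),'(0.350)')
u=(h-k)[:2];u/=np.hypot(*u); print('dir',np.arctan2(u[1],u[0]),'pivot',k[:2]+.075*u,h[:2]-.275*u)
# lids
def lids(c,box):
    g=cv2.cvtColor(c['image'],cv2.COLOR_RGB2HSV);m=cv2.inRange(g,np.array((0,0,150)),np.array((180,70,255)))
    n,l,s,ce=cv2.connectedComponentsWithStats(m)
    return [(s[i,4],ce[i].round(1),ray(c,ce[i],.036).round(4)) for i in range(1,n) if 40<s[i,4]<400 and box[0]<ce[i][0]<box[2] and box[1]<ce[i][1]<box[3]]
for r in lids(S,(150,240,250,330)):print('S',r)
for r in lids(D,(220,250,320,340)):print('D',r)
for c in (S,D):
    b=[x for x in blobs(c,(100,100,30),(130,255,255),500)[0]]
    for x in b: print(c['n'],x, ray(c,x[1],.035).round(3))
# other objects approx from scene
for nm,uv,z in [('mug',(360,470),.095),('jar',(436,398),.12),('spice',(278,485),.1),('spoon tip',(280,366),.01),('bowl',(158,430),.05),('tin(side)',None,0)]:
    if uv: print(nm,ray(S,np.array(uv)/1.5,z).round(3))
print('tin',ray(D,np.array((413,165))/1.5,.11).round(3))
for c,box in ((S,(220,130,340,235)),(D,(205,110,345,205))):
    x0,y0,x1,y1=box; cv2.imwrite('pics/c_%s.png'%c['n'],cv2.resize(c['image'][y0:y1,x0:x1,::-1],None,fx=5.5,fy=5.5,interpolation=cv2.INTER_CUBIC))
E
```

```text
knob [0.417  0.216  0.0639] handle [0.726  0.0546 0.0726] dist 0.3486129085389696 (0.350)
dir -0.48135168671671585 pivot [0.48347774 0.18127667] [0.48224827 0.18191887]
S (np.int32(137), array([180.9, 256.2]), array([ 0.4567, -0.2488,  0.036 ]))
S (np.int32(154), array([231.7, 280.1]), array([ 0.6292, -0.2424,  0.036 ]))
S (np.int32(174), array([165. , 306.3]), array([ 0.5148, -0.3978,  0.036 ]))
D (np.int32(113), array([300.7, 265.6]), array([ 0.6296, -0.239 ,  0.036 ]))
D (np.int32(117), array([241.8, 272.3]), array([ 0.4568, -0.2447,  0.036 ]))
D (np.int32(155), array([267.7, 319.8]), array([ 0.5153, -0.3937,  0.036 ]))
scene (np.int32(1066), array([393.8, 130.6]), array([375, 113,  38,  36], dtype=int32)) [0.838 0.643 0.035]
scene (np.int32(1423), array([283.5, 135.8]), array([262, 116,  45,  41], dtype=int32)) [0.472 0.398 0.035]
scene (np.int32(1459), array([104.7, 291. ]), array([ 82, 271,  46,  41], dtype=int32)) [ 0.341 -0.444  0.035]
side (np.int32(1325), array([235.8, 135.4]), array([213, 116,  46,  40], dtype=int32)) [0.473 0.406 0.035]
side (np.int32(1693), array([202.9, 346.1]), array([176, 318,  52,  51], dtype=int32)) [ 0.347 -0.445  0.035]
mug [ 0.716 -0.339  0.095]
jar [ 0.77  -0.167  0.12 ]
spice [ 0.614 -0.428  0.1  ]
spoon tip [ 0.432 -0.192  0.01 ]
bowl [ 0.343 -0.437  0.05 ]
tin [0.642 0.462 0.11 ]
```

View pics/c_scene.png

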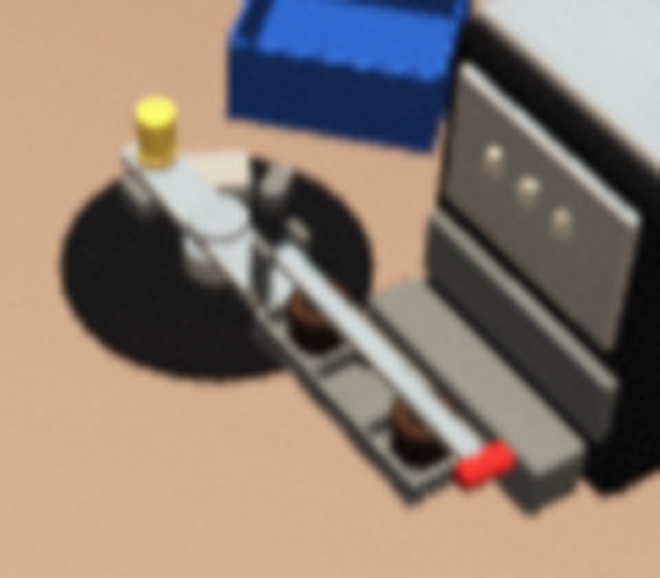

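View pics/c_side.png

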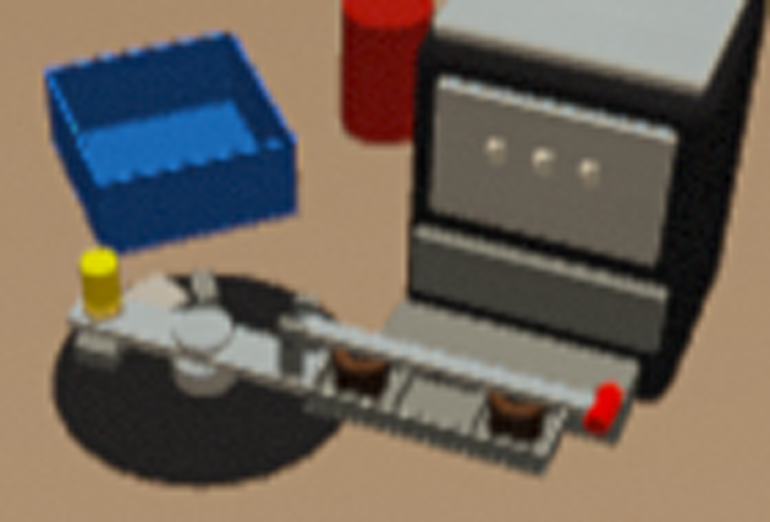

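Knob–handle distance is 0.349 (expected 0.350) and the heights agree, so the fix is good. Spent capsules sit in pockets 0 and 2, and there are three fresh ones. Next is a row planner.

```bash
cat >> h.py <<'E'
def pose():
    o=robot.get_obs(); m=R.from_quat(o['tool_rot']).as_matrix()
    return np.r_[o['position'],np.arctan2(m[1,0],m[0,0])]
def plan(wps,start=None,vmax=1.0):
    """wps: (x,y,z,yaw,claw[,nrows]); prints rows in tool axes, 10 a call"""
    p=pose() if start is None else np.array(start,float); rows=[]
    for w in wps:
        g=np.array(w[:4],float); d=g-p
        n=w[5] if len(w)>5 else int(np.ceil(max(np.linalg.norm(d[:3])/(.03*vmax),abs(d[3])/.1,1)-.02))
        for i in range(n):
            s=(g-p)/(n-i); c,q=np.cos(p[3]),np.sin(p[3])
            r=np.r_[c*s[0]+q*s[1],q*s[0]-c*s[1],-s[2]]/.03
            r=np.clip(np.r_[r,-s[3]/.1].round(2),-1,1); rows.append([w[4]]+r.tolist())
            p=p+np.r_[(c*r[0]+q*r[1])*.03,(q*r[0]-c*r[1])*.03,-r[2]*.03,-r[3]*.1]
    while len(rows)%10: rows.append([rows[-1][0],0,0,0,0])
    for k in range(0,len(rows),10): print('['+', '.join('%g,%g,%g,%g,%g'%tuple(r) for r in rows[k:k+10])+']')
    print('end',p.round(4))
E
python3 - <<'E'
from h import *
y=-.7
plan([(.45,-.35,.25,-.4,.2),(.50,.0,.25,y,.2),(.417,.216,.13,y,.2),(.417,.216,.055,y,.2,5),(.417,.216,.055,y,-1,6)])
E
```

```text
[0.2,0.86,-0.44,-0.07,0.45, 0.2,0.84,-0.47,-0.07,0.45, 0.2,0.82,-0.51,-0.07,0.45, 0.2,0.79,-0.55,-0.07,0.45, 0.2,0.77,-0.58,-0.07,0.44, 0.2,0.74,-0.62,-0.06,0.45, 0.2,0.71,-0.65,-0.07,0.44, 0.2,0.68,-0.68,-0.06,0.45, 0.2,0.65,-0.71,-0.07,0.44, 0.2,0.62,-0.74,-0.06,0.45]
[0.2,0.59,-0.76,-0.07,0.44, 0.2,0.55,-0.79,-0.06,0.45, 0.2,0.51,-0.81,-0.07,0.44, 0.2,0.48,-0.83,-0.06,0.45, 0.2,-0.25,-0.95,-0,0.25, 0.2,-0.27,-0.94,-0,0.25, 0.2,-0.3,-0.94,-0,0.25, 0.2,-0.32,-0.93,-0,0.25, 0.2,-0.35,-0.92,-0,0.25, 0.2,-0.37,-0.91,-0,0.25]
[0.2,-0.39,-0.9,-0,0.25, 0.2,-0.41,-0.89,-0,0.25, 0.2,-0.43,-0.88,-0,0.25, 0.2,-0.46,-0.87,-0,0.25, 0.2,-0.48,-0.86,-0,0.25, 0.2,-0.5,-0.85,-0,0.25, 0.2,-0.75,-0.41,0.44,-0, 0.2,-0.75,-0.41,0.44,-0, 0.2,-0.75,-0.41,0.45,-0, 0.2,-0.75,-0.41,0.44,-0]
[0.2,-0.75,-0.42,0.45,-0, 0.2,-0.75,-0.41,0.44,-0, 0.2,-0.75,-0.42,0.45,-0, 0.2,-0.75,-0.41,0.44,-0, 0.2,-0.75,-0.42,0.45,-0, 0.2,-0,0,0.5,-0, 0.2,-0,0,0.5,-0, 0.2,-0,0,0.5,-0, 0.2,-0,0,0.5,-0, 0.2,-0,0,0.5,-0]
[-1,-0,0,-0,-0, -1,-0,0,-0,-0, -1,-0,0,-0,-0, -1,-0,0,-0,-0, -1,-0,0,-0,-0, -1,-0,0,-0,-0, -1,0,0,0,0, -1,0,0,0,0, -1,0,0,0,0, -1,0,0,0,0]
end [ 0.4171  0.216   0.055  -0.7002]
```

play_rows --steps '[0.2,0,0,0,0.92,0.2,0,0,0,0.92,0.2,0,0,0,0.92,0.2,0,0,0,0.92,0.2,0,0,0,0.92,0.2,0,0,0,0.92,0.2,0,0,0,0.92,0.2,0,0,0,0.92,0.2,0,0,0,0.92,0.2,0,0,0,0.92]' --grip_force 20

```text
time: 1.25
position: [0.1394, -0.6091, 0.2224]
tool_rot: [0.94, -0.342, -0.0, -0.0]
ft_force: [0.2, -0.5, 0.6]
grip_width: 0.0524
grip_force: 0.0
```

play_rows --steps '[0.2,0.17,-0.95,-0.07,0,0.2,0.17,-0.95,-0.07,0,0.2,0.17,-0.95,-0.07,0,0.2,0.17,-0.95,-0.07,0,0.2,0.17,-0.95,-0.07,0,0.2,0.17,-0.95,-0.07,0,0.2,0.17,-0.95,-0.07,0,0.2,0.17,-0.95,-0.07,0,0.2,0.17,-0.95,-0.07,0,0.2,0.17,-0.95,-0.07,0]'

```text
time: 2.25
position: [0.3618, -0.4222, 0.2436]
tool_rot: [0.94, -0.341, -0.0, -0.0]
ft_force: [0.3, 0.0, 0.7]
grip_width: 0.0524
grip_force: 0.0
```

play_rows --steps '[0.2,0.17,-0.95,-0.07,0,0.2,0.17,-0.95,-0.07,0,0.2,0.17,-0.95,-0.07,0,0.2,0.17,-0.95,-0.07,0,0.2,-0.52,-0.83,0,0,0.2,-0.52,-0.83,0,0,0.2,-0.52,-0.83,0,0,0.2,-0.52,-0.83,0,0,0.2,-0.52,-0.83,0,0,0.2,-0.52,-0.83,0,0]'

```text
time: 3.25
position: [0.4736, -0.1727, 0.252]
tool_rot: [0.94, -0.341, 0.0, -0.0]
ft_force: [0.3, -0.1, 0.5]
grip_width: 0.0521
grip_force: 0.0
```

play_rows --steps '[0.2,-0.52,-0.83,0,0,0.2,-0.52,-0.83,0,0,0.2,-0.52,-0.83,0,0,0.2,-0.52,-0.83,0,0,0.2,-0.52,-0.83,0,0,0.2,-0.52,-0.83,0,0,0.2,-0.75,-0.41,0.3,0,0.2,-0.75,-0.41,0.3,0,0.2,-0.75,-0.41,0.3,0,0.2,-0.75,-0.41,0.3,0]'

```text
time: 4.25
position: [0.4594, 0.0972, 0.2157]
tool_rot: [0.94, -0.341, 0.0, -0.0]
ft_force: [-0.2, -0.4, 0.1]
grip_width: 0.0522
grip_force: 0.0
```

play_rows --steps '[0.2,-0.75,-0.41,0.3,0,0.2,-0.75,-0.41,0.3,0,0.2,-0.75,-0.41,0.3,0,0.2,-0.75,-0.41,0.3,0,0.2,-0.75,-0.41,0.3,0,0.2,0,0,0,0,0.2,0,0,0,0,0.2,0,0,0,0,0.2,0,0,0,0,0.2,0,0,0,0]'

```text
time: 5.25
position: [0.4135, 0.2148, 0.1713]
tool_rot: [0.94, -0.341, 0.0, -0.0]
ft_force: [0.3, 0.1, 0.6]
grip_width: 0.0522
grip_force: 0.0
```

```bash
python3 - <<'E'
from h import *
print(pose().round(4),robot.get_obs()['q'],robot.get_obs()['grip_width'])
c=cam('wrist'); save(c,'w1.png',1.2); print(proj(c,(.417,.216,.08)))
for b in blobs(c,(20,120,80),(36,255,255),30)[0]: print(b, ray(c,b[1],.08))
plan([(.417,.216,.055,-.7,.2)])
E
```

```text
[ 0.4135  0.2148  0.1713 -0.6966] [ 2.38741785e-01  3.95856432e-01  1.87652347e+00 -1.63098694e-04
  8.68302583e-01  2.50627158e+00] 0.05218926670541424
[253.09361619 192.80033634]
(np.int32(931), array([253.6, 188.2]), array([239, 169,  29,  39], dtype=int32)) [0.41993677 0.21294055 0.08      ]
(np.int32(48), array([158.3, 260.2]), array([152, 256,  12,  12], dtype=int32)) [0.4233437  0.32751661 0.08      ]
(np.int32(39), array([357.5, 261.6]), array([353, 256,  10,  11], dtype=int32)) [0.30183392 0.18443441 0.08      ]
(np.int32(34), array([153.5, 267.8]), array([149, 263,  11,  12], dtype=int32)) [0.42053103 0.33684578 0.08      ]
(np.int32(195), array([366.1, 289.8]), array([357, 263,  15,  46], dtype=int32)) [0.27077808 0.19559864 0.08      ]
(np.int32(174), array([150.4, 293.1]), array([145, 271,  17,  38], dtype=int32)) [0.40274471 0.35940693 0.08      ]
[0.2,0.02,-0.03,0.97,0.01, 0.2,0.02,-0.03,0.97,0.01, 0.2,0.02,-0.02,0.97,0.01, 0.2,0.01,-0.03,0.96,0.01, 0.2,0,0,0,0, 0.2,0,0,0,0, 0.2,0,0,0,0, 0.2,0,0,0,0, 0.2,0,0,0,0, 0.2,0,0,0,0]
end [ 0.4171  0.2161  0.0551 -0.7005]
```

play_rows --steps '[0.2,0.02,-0.03,0.75,0,0.2,0.02,-0.03,0.75,0,0.2,0.02,-0.03,0.75,0,0.2,0.02,-0.03,0.75,0,0.2,0,0,0.75,0,0.2,0,0,0,0,-1,0,0,0,0,-1,0,0,0,0,-1,0,0,0,0,-1,0,0,0,0]' --grip_force 30

```text
time: 6.3
position: [0.4176, 0.2169, 0.0594]
tool_rot: [0.94, -0.341, 0.001, -0.001]
ft_force: [0.2, -0.8, 0.2]
grip_width: 0.028
grip_force: 0.0
```

play_rows --steps '[-1,0,0,0,0,-1,0,0,0,0,-1,0,0,-0.1,0,-1,0,0,-0.1,0,-1,0,0,-0.1,0,-1,0,0,-0.1,0,-1,0,0,-0.1,0,-1,0,0,-0.1,0,-1,0,0,-0.08,0,-1,0,0,0,0]'

```text
time: 7.3
position: [0.4173, 0.2167, 0.0791]
tool_rot: [0.94, -0.341, 0.0, -0.0]
ft_force: [2.9, -0.5, -7.4]
grip_width: 0.0255
grip_force: 30.0
```

```bash
python3 - <<'E'
from h import *
o=robot.get_obs();print(pose().round(4),o['ft_force'],o['grip_width'])
c=cam('scene');L=[b for b in blobs(c,(20,120,100),(36,255,255),8)[0] if 235<b[1][0]<260 and 135<b[1][1]<165];print(L)
p=pose(); k=p[:2]; th=-.481; piv=k+.075*np.r_[np.cos(th),np.sin(th)]; print(piv)
plan([(*(piv-.075*np.r_[np.cos(t),np.sin(t)]),p[2],p[3],-1,1) for t in np.linspace(th,th-.965,21)[1:]])
E
```

```text
[ 0.4173  0.2167  0.0791 -0.6951] [ 2.91327591 -0.48878175 -7.42968213] 0.025470965087164465
[(np.int32(90), array([248.1, 150.8]), array([245, 144,   7,  16], dtype=int32))]
[0.48377601 0.18206393]
[-1,-0.02,-0.12,-0,-0, -1,-0.02,-0.12,-0,-0, -1,-0.01,-0.12,-0,-0, -1,-0.01,-0.12,-0,-0, -1,0,-0.12,-0,-0, -1,0.01,-0.12,-0,-0, -1,0.01,-0.12,-0,-0, -1,0.02,-0.12,-0,-0, -1,0.02,-0.12,-0,-0, -1,0.03,-0.11,-0,-0]
[-1,0.04,-0.12,-0,-0, -1,0.04,-0.11,-0,-0, -1,0.04,-0.11,-0,-0, -1,0.05,-0.11,-0,-0, -1,0.06,-0.11,-0,-0, -1,0.06,-0.1,-0,-0, -1,0.07,-0.11,-0,-0, -1,0.07,-0.09,-0,-0, -1,0.08,-0.1,-0,-0, -1,0.08,-0.09,-0,-0]
end [ 0.4746  0.2565  0.079  -0.6951]
```

play_rows --steps '[-1,-0.02,-0.12,0,0,-1,-0.02,-0.12,0,0,-1,-0.01,-0.12,0,0,-1,-0.01,-0.12,0,0,-1,0,-0.12,0,0,-1,0.01,-0.12,0,0,-1,0.01,-0.12,0,0,-1,0.02,-0.12,0,0,-1,0.02,-0.12,0,0,-1,0.03,-0.11,0,0]'

```text
time: 8.35
position: [0.4318, 0.2417, 0.0769]
tool_rot: [0.94, -0.342, -0.008, 0.005]
ft_force: [-7.5, -1.6, -6.5]
grip_width: 0.0255
grip_force: 30.0
```

play_rows --steps '[-1,0.04,-0.12,0,0,-1,0.04,-0.11,0,0,-1,0.04,-0.11,0,0,-1,0.05,-0.11,0,0,-1,0.06,-0.11,0,0,-1,0.06,-0.1,0,0,-1,0.07,-0.11,0,0,-1,0.07,-0.09,0,0,-1,0.07,-0.09,0,0,-1,0.07,-0.08,0,0]'

```text
time: 9.35
position: [0.4657, 0.2541, 0.0767]
tool_rot: [0.94, -0.341, -0.007, 0.005]
ft_force: [-5.9, -3.7, -6.5]
grip_width: 0.0252
grip_force: 30.0
```

play_rows --steps '[-1,0,0,0,0,-1,0,0,0.1,0,-1,0,0,0.1,0,-1,0,0,0.1,0,-1,0,0,0.1,0,-1,0,0,0.1,0,-1,0,0,0.1,0,-1,0,0,0.08,0,-1,0,0,0,0,-1,0,0,0,0]'

```text
time: 10.35
position: [0.4725, 0.256, 0.0591]
tool_rot: [0.94, -0.341, -0.001, 0.001]
ft_force: [-2.2, -3.7, 4.6]
grip_width: 0.0252
grip_force: 30.0
```

```bash
python3 - <<'E'
from h import *
o=robot.get_obs();print(pose().round(4),o['ft_force'],o['grip_width'])
S=cam('scene');D=cam('side')
x0,y0,x1,y1=200,130,320,230
a=cv2.resize(S['image'][y0:y1,x0:x1,::-1],None,fx=6,fy=5.8,interpolation=cv2.INTER_CUBIC);cv2.imwrite('pics/s2.png',a)
for c in (S,D):
    for b in blobs(c,(0,130,60),(8,255,255),15)[0]: print(c['n'],b[:2],ray(c,b[1],.072))
E
```

```text
[ 0.4725  0.256   0.0591 -0.6952] [-2.21664174 -3.72469507  4.59664209] 0.025191491519123945
scene (np.int32(225), array([392.9, 151.7])) [0.87402137 0.47206832 0.072     ]
scene (np.int32(66), array([228.7, 220.7])) [ 0.5255435  -0.08924977  0.072     ]
side (np.int32(334), array([65.8, 11.8])) [-0.55411318  1.77886482  0.072     ]
side (np.int32(415), array([273.9, 119.8])) [0.63488031 0.44755361 0.072     ]
side (np.int32(63), array([259.8, 220.1])) [ 0.52453086 -0.08511282  0.072     ]
```

View pics/s2.png

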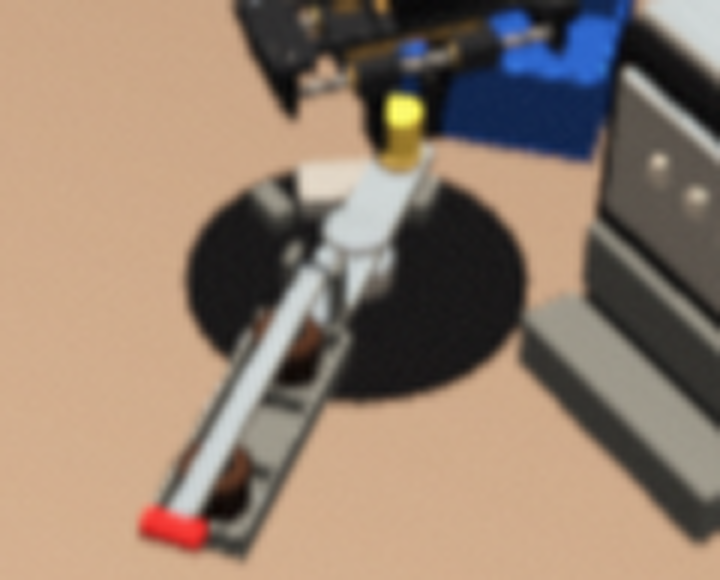

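```bash
python3 - <<'E'
from h import *
p=pose()
plan([(*p[:3],p[3],.3,3),(p[0],p[1],.16,p[3],.3),(p[0],p[1],.16,-1.418,.3),(.525,-.087,.16,-1.418,.3)])
E
```

```text
[0.3,0,-0,-0,-0, 0.3,0,-0,-0,-0, 0.3,0,-0,-0,-0, 0.3,0,-0,-0.84,-0, 0.3,0,-0,-0.84,-0, 0.3,0,-0,-0.84,-0, 0.3,0,-0,-0.84,-0, 0.3,0,-0,-0,0.9, 0.3,0,-0,-0,0.9, 0.3,0,-0,-0,0.9]
[0.3,0,-0,-0,0.91, 0.3,0,-0,-0,0.9, 0.3,0,-0,-0,0.91, 0.3,0,-0,-0,0.9, 0.3,0,-0,-0,0.91, 0.3,0.96,0,-0,-0, 0.3,0.96,0,-0,-0, 0.3,0.96,0,-0,-0, 0.3,0.97,0,-0,-0, 0.3,0.96,0,-0,-0]
[0.3,0.97,0,-0,-0, 0.3,0.96,0,-0,-0, 0.3,0.97,0,-0,-0, 0.3,0.96,0,-0,-0, 0.3,0.97,0,-0,-0, 0.3,0.96,0,-0,-0, 0.3,0.97,0.01,-0,-0, 0.3,0,0,0,0, 0.3,0,0,0,0, 0.3,0,0,0,0]
end [ 0.5249 -0.0872  0.1599 -1.4182]
```

play_rows --steps '[0.3,0,0,0,0,0.3,0,0,0,0,0.3,0,0,0,0,0.3,0,0,-0.84,0,0.3,0,0,-0.84,0,0.3,0,0,-0.84,0,0.3,0,0,-0.84,0,0.3,0.72,0.64,0,0,0.3,0.72,0.64,0,0,0.3,0.72,0.64,0,0]'

```text
time: 11.45
position: [0.4873, 0.1703, 0.1599]
tool_rot: [0.94, -0.34, 0.001, -0.001]
ft_force: [-0.2, -0.2, 0.2]
grip_width: 0.0566
grip_force: 0.0
```

play_rows --steps '[0.3,0.72,0.64,0,0,0.3,0.72,0.64,0,0,0.3,0.72,0.64,0,0,0.3,0.72,0.64,0,0,0.3,0.72,0.64,0,0,0.3,0.72,0.64,0,0,0.3,0.72,0.64,0,0,0.3,0.72,0.64,0,0,0.3,0.72,0.64,0,0,0.3,0,0,0,0]'

```text
time: 12.45
position: [0.5272, -0.0903, 0.1597]
tool_rot: [0.94, -0.342, 0.002, 0.0]
ft_force: [0.7, 0.0, 0.4]
grip_width: 0.0564
grip_force: 0.0
```

play_rows --steps '[0.3,0,0,0,0.9,0.3,0,0,0,0.9,0.3,0,0,0,0.9,0.3,0,0,0,0.9,0.3,0,0,0,0.9,0.3,0,0,0,0.9,0.3,0,0,0,0.9,0.3,0,0,0,0.9,0.3,0,0,0,0,0.3,0,0,0,0]'

```text
time: 13.45
position: [0.5251, -0.086, 0.1593]
tool_rot: [0.761, -0.649, 0.0, -0.0]
ft_force: [-0.2, -0.1, -0.6]
grip_width: 0.0566
grip_force: 0.0
```

```bash
python3 - <<'E'
from h import *
o=robot.get_obs();p=pose();print(p.round(4),o['q'][5],o['grip_width'])
def tri(S,D,a,b):
    P=[c['K']@np.c_[c['R'],c['t']] for c in (S,D)]
    X=cv2.triangulatePoints(P[0],P[1],np.array(a,float).reshape(2,1),np.array(b,float).reshape(2,1)).ravel(); return (X[:3]/X[3]).round(4)
S=cam('scene');D=cam('side');W=cam('wrist')
Y=[[b for b in blobs(c,(20,120,100),(36,255,255),15)[0]] for c in (S,D)]
for L in Y: print([(b[0],b[1]) for b in L])
for b in blobs(W,(0,130,60),(8,255,255),50)[0]: print('W red',b,ray(W,b[1],.078))
print(proj(S,(.4725,.256,.063)),proj(D,(.4725,.256,.063)))
for c in (S,D):
  L=[b for b in blobs(c,(20,120,100),(36,255,255),15)[0]]
  q=proj(c,(.4725,.256,.063)); b=min(L,key=lambda b:np.hypot(*(b[1]-q))); c['b']=b[1]
print('knob',tri(S,D,S['b'],D['b']))
save(W,'w3.png',1.4)
E
```

```text
[ 0.5251 -0.086   0.1593 -1.4126] 2.610469441269965 0.056633204479419
[(np.int32(74), array([266.5, 152.3])), (np.int32(359), array([290.3, 265.4]))]
[(np.int32(313), array([ 9.8, 14.2])), (np.int32(17), array([396.9,  72.9])), (np.int32(16), array([337.5,  76.1])), (np.int32(180), array([ 60.1, 103.6])), (np.int32(44), array([ 29.2, 148.6])), (np.int32(79), array([237.1, 153.1])), (np.int32(35), array([ 24.9, 168. ])), (np.int32(36), array([ 17.8, 182.1])), (np.int32(25), array([  4. , 195.2])), (np.int32(319), array([345.2, 224.3])), (np.int32(35), array([213.2, 268.5]))]
W red (np.int32(799), array([263.6, 193.2]), array([244, 183,  41,  21], dtype=int32)) [ 0.52136632 -0.0921832   0.078     ]
[266.62431496 151.6698568 ] [237.41206275 153.54411502]
knob [0.472  0.2564 0.0621]
```

View pics/w3.png

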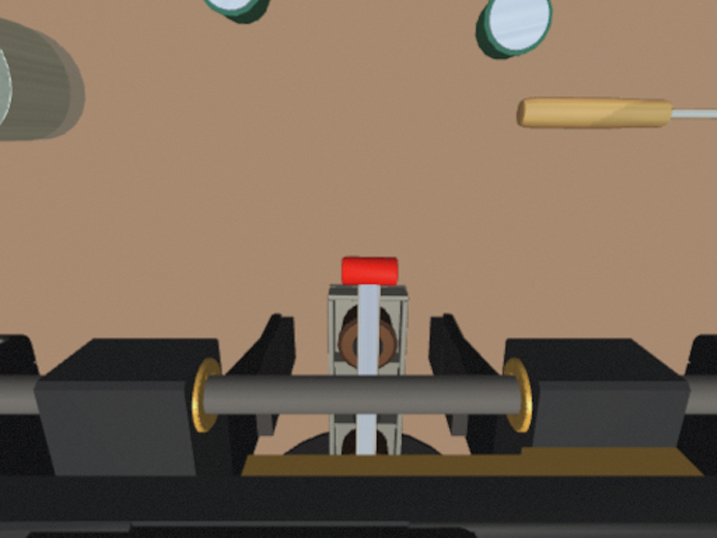

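play_rows --steps '[0.3,0.03,0.01,0.68,0,0.3,0.03,0.01,0.68,0,0.3,0.03,0.01,0.68,0,0.3,0.02,0.01,0.68,0,0.3,0.02,0.01,0.66,0,0.3,0,0,0,0,-1,0,0,0,0,-1,0,0,0,0,-1,0,0,0,0,-1,0,0,0,0]' --grip_force 15

```text
time: 14.6
position: [0.5245, -0.0909, 0.0588]
tool_rot: [0.76, -0.65, 0.001, -0.0]
ft_force: [-0.8, -0.2, 1.6]
grip_width: 0.0338
grip_force: 15.0
```

```bash
python3 - <<'E'
from h import *
o=robot.get_obs();p=pose();print(p.round(4),o['grip_width'],o['grip_force'],o['ft_force'])
th=-1.42;u=np.r_[np.cos(th),np.sin(th)]
g0=p[:3]; W=[]
for a in np.linspace(0,1.92,31)[1:]:
    r=.205*(np.cos(a)-1); W.append((*(g0[:2]+u*r),g0[2]+.205*np.sin(a),p[3],-1,1))
plan(W,start=p)
E
```

```text
[ 0.5245 -0.0909  0.0588 -1.4149] 0.03380335014687619 15.000127408420667 [-0.79104511 -0.22397281  1.56438762]
[-1,-0.01,-0,-0.44,-0, -1,-0.05,-0,-0.43,-0, -1,-0.07,-0,-0.43,-0, -1,-0.09,-0,-0.43,-0, -1,-0.13,-0,-0.42,-0, -1,-0.15,-0,-0.41,-0, -1,-0.17,-0,-0.4,-0, -1,-0.21,-0,-0.39,-0, -1,-0.22,-0.01,-0.37,-0, -1,-0.25,0,-0.36,-0]
[-1,-0.27,0,-0.34,-0, -1,-0.3,0,-0.33,-0, -1,-0.31,-0,-0.3,-0, -1,-0.33,-0,-0.29,-0, -1,-0.35,-0,-0.26,-0, -1,-0.37,-0.01,-0.24,-0, -1,-0.38,0,-0.21,-0, -1,-0.39,-0,-0.19,-0, -1,-0.41,-0,-0.17,-0, -1,-0.41,-0,-0.14,-0]
[-1,-0.43,-0.01,-0.11,-0, -1,-0.43,0,-0.08,-0, -1,-0.43,-0,-0.06,-0, -1,-0.44,-0,-0.03,-0, -1,-0.43,-0.01,-0,-0, -1,-0.44,0,0.03,-0, -1,-0.43,-0,0.05,-0, -1,-0.43,-0,0.08,-0, -1,-0.43,-0,0.11,-0, -1,-0.41,-0.01,0.14,-0]
end [ 0.4833  0.1811  0.2514 -1.4149]
```

play_rows --steps '[0.3,0,0,0,0,0.3,0,0,0,0,0.3,0,0,0,0,0.3,0,0,-0.8,0,0.3,0,0,-0.8,0,0.3,0,0,-0.4,0,0.3,0,0,0,-1,0.3,0,0,0,-1,0.3,0,0,0,-1,0.3,0,0,0,-1]'

```text
time: 15.6
position: [0.5238, -0.0906, 0.1177]
tool_rot: [0.875, -0.484, -0.0, 0.0]
ft_force: [0.1, 0.1, 0.0]
grip_width: 0.0564
grip_force: 0.0
```

play_rows --steps '[0.3,0,0,0,-1,0.3,0,0,0,-1,0.3,0,0,0,-1,0.3,0,0,0,-1,0.3,0,0,0,-1,0.3,0,0,0,-1,0.3,0,0,0,-1,0.3,0,0,0,-1,0.3,0,0,0,-1,0.3,0,0,0,-1]'

```text
time: 16.6
position: [0.5237, -0.0906, 0.1175]
tool_rot: [1.0, -0.006, -0.0, -0.0]
ft_force: [-0.5, 0.4, 0.1]
grip_width: 0.0564
grip_force: 0.0
```

play_rows --steps '[0.3,0,0,0,-1,0.3,0,0,0,-1,0.3,0,0,0,-1,0.3,0,0,0,-1,0.3,0,0,0,-1,0.3,0,0,0,-1,0.3,0,0,0,-1,0.3,0,0,0,-1,0.3,0,0,0,-1,0.3,0,0,0,-1]'

```text
time: 17.6
position: [0.5238, -0.0906, 0.1175]
tool_rot: [0.88, 0.475, -0.0, -0.0]
ft_force: [-0.3, -0.6, -0.1]
grip_width: 0.0567
grip_force: 0.0
```

play_rows --steps '[0.3,0,0,0,-1,0.3,0,0,0,-1,0.3,0,0,0,-1,0.3,0,0,0,-1,0.3,0,0,0,-1,0.3,0,0,0,-1,0.3,0,0,0,-1,0.3,0,0,0,-0.4,0.3,0,0,0,0,0.3,0,0,0,0]'

```text
time: 18.6
position: [0.5238, -0.0906, 0.1176]
tool_rot: [0.651, 0.759, -0.0, -0.0]
ft_force: [-0.6, 0.5, 0.4]
grip_width: 0.0565
grip_force: 0.0
```

```bash
python3 - <<'E'
from h import *
o=robot.get_obs();p=pose();print(p.round(4),o['q'].round(3),o['grip_width'])
plan([(.5245,-.0909,.058,p[3],.3)])
E
```

```text
[ 0.5238 -0.0906  0.1176  1.7239] [-0.382  0.557  1.763  0.     0.822 -0.535] 0.056535867291536486
[0.3,-0.01,0.01,0.99,-0, 0.3,-0,0.01,1,-0, 0.3,0,0,0,0, 0.3,0,0,0,0, 0.3,0,0,0,0, 0.3,0,0,0,0, 0.3,0,0,0,0, 0.3,0,0,0,0, 0.3,0,0,0,0, 0.3,0,0,0,0]
end [ 0.5245 -0.0908  0.0579  1.7239]
```

play_rows --steps '[0.3,0,0,0.5,0,0.3,0,0,0.5,0,0.3,0,0,0.5,0,0.3,0,0.02,0.5,0,0.3,0,0,0,0,-1,0,0,0,0,-1,0,0,0,0,-1,0,0,0,0,-1,0,0,0,0,-1,0,0,0,0]'

```text
time: 19.6
position: [0.5248, -0.0908, 0.0585]
tool_rot: [0.651, 0.759, 0.0, 0.0]
ft_force: [-0.2, -0.4, 2.9]
grip_width: 0.0341
grip_force: 15.0
```

play_rows --steps '[-1,0.01,0,-0.44,0,-1,0.05,0,-0.43,0,-1,0.07,0,-0.43,0,-1,0.09,0,-0.43,0,-1,0.13,0,-0.42,0,-1,0.15,0,-0.41,0,-1,0.17,0,-0.4,0,-1,0.21,0,-0.39,0,-1,0.22,0,-0.37,0,-1,0.25,0,-0.36,0]'

```text
time: 20.6
position: [0.5183, -0.0502, 0.1812]
tool_rot: [0.651, 0.759, -0.0, 0.0]
ft_force: [0.4, -2.2, -2.1]
grip_width: 0.0341
grip_force: 15.0
```

play_rows --steps '[-1,0.27,0,-0.34,0,-1,0.3,0,-0.33,0,-1,0.31,0,-0.3,0,-1,0.33,0,-0.29,0,-1,0.35,0,-0.26,0,-1,0.37,0,-0.24,0,-1,0.38,0,-0.21,0,-1,0.39,0,-0.19,0,-1,0.41,0,-0.17,0,-1,0.41,0,-0.14,0]'

```text
time: 21.6
position: [0.502, 0.0548, 0.2551]
tool_rot: [0.651, 0.759, 0.0, 0.0]
ft_force: [-1.5, -3.7, 3.2]
grip_width: 0.0341
grip_force: 15.0
```

play_rows --steps '[-1,0.43,0,-0.11,0,-1,0.43,0,-0.08,0,-1,0.43,0,-0.06,0,-1,0.44,0,-0.03,0,-1,0.43,0,0,0,-1,0.44,0,0.03,0,-1,0.43,0,0.05,0,-1,0.43,0,0.08,0,-1,0.43,0,0.11,0,-1,0.38,0,0.12,0]'

```text
time: 22.6
position: [0.4817, 0.1829, 0.2513]
tool_rot: [0.651, 0.759, 0.001, -0.001]
ft_force: [-1.0, -0.2, 3.5]
grip_width: 0.0333
grip_force: 15.0
```

```bash
python3 - <<'E'
from h import *
o=robot.get_obs();p=pose();print(p.round(4),o['q'].round(3),o['grip_width'],o['ft_force'])
g=np.array([.5245,-.0909,.058]);th=-1.42
d=p[:3]-g; r=d[:2]@np.r_[np.cos(th),np.sin(th)]+.205; print('clamp angle',np.arctan2(d[2],r),np.hypot(d[2],r))
E
```

```text
[0.4817 0.1829 0.2513 1.7246] [ 0.144  0.344  1.67   0.004  1.128 -0.011] 0.03334852641563202 [-1.03472215 -0.15989153  3.46435069]
clamp angle 1.9280712801264013 0.20635064509913417
```

play_rows --steps '[0.3,0,0,0,0,0.3,0,0,0,0,0.3,0,0,0,0,0.3,0,0,-0.7,0,0.3,0,0,-0.7,0,0.3,0,0,-0.7,0,0.3,0,0,0,0,0.3,-1,0,0,0,0.3,-1,0,0,0,0.3,-1,0,0,0]'

```text
time: 23.6
position: [0.4958, 0.0904, 0.3129]
tool_rot: [0.651, 0.759, -0.0, -0.001]
ft_force: [1.2, -0.4, 0.6]
grip_width: 0.0567
grip_force: 0.0
```

play_rows --steps '[0.3,-1,0,0,0,0.3,-1,0,0,0,0.3,-1,0,0,0,0.3,-1,0,0,0,0.3,-1,0,0,0,0.3,-1,0,0,0,0.3,-1,0,0,0,0.3,0,0,0,0,0.3,0,0,0,0,0.3,0,0,0,0]'

```text
time: 24.6
position: [0.5279, -0.1152, 0.3132]
tool_rot: [0.651, 0.759, 0.0, -0.001]
ft_force: [0.1, 0.5, -0.2]
grip_width: 0.0566
grip_force: 0.0
```

```bash
python3 - <<'E'
from h import *
p=pose();print(p.round(4))
c=cam('wrist'); save(c,'w4.png',1.4); print((-c['R'].T@c['t']).round(3))
piv=np.r_[.4835,.182];th=-1.42;u=np.r_[np.cos(th),np.sin(th)]
for r in (.114,.167,.22): print(r,piv+u*r,proj(c,(*(piv+u*r),.047)),proj(c,(*(piv+u*r),.065)))
S=cam('scene')
for b in blobs(S,(0,130,60),(8,255,255),15)[0]: print(b[:2])
E
```

```text
[ 0.5279 -0.1152  0.3132  1.7249]
[ 0.516 -0.037  0.476]
0.114 [0.5006257 0.0692937] [259.51281392   5.78082597] [259.55901367   1.49202998]
0.167 [0.50858765 0.01689516] [259.32077587  52.19537771] [259.35628972  50.2035137 ]
0.22 [ 0.5165496  -0.03550339] [259.14341809  95.06178891] [259.16974209  95.02807164]
(np.int32(64), array([259.6, 118.7]))
(np.int32(226), array([392.7, 151.6]))
```

View pics/w4.png

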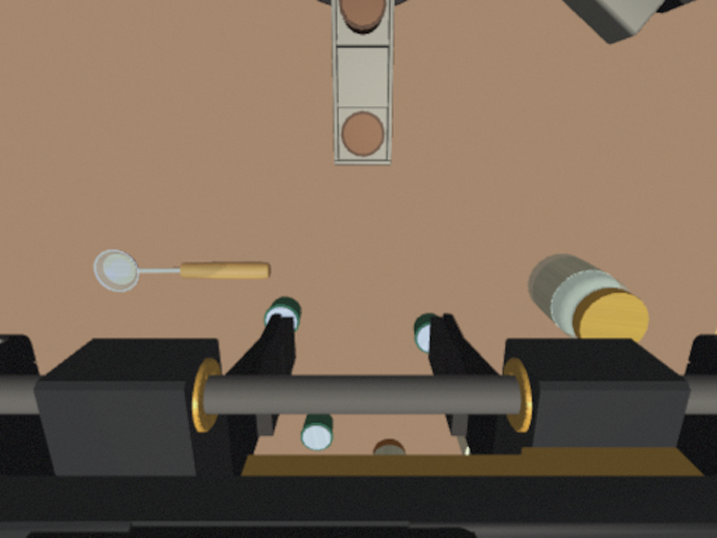

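```bash
python3 - <<'E'
from h import *
p=pose()
plan([(.5165,-.0355,.12,p[3],.3),(.5165,-.0355,.0495,p[3],.3,5),(.5165,-.0355,.0495,p[3],-1,5)])
E
```

```text
[0.3,0.38,0,0.92,-0, 0.3,0.38,0,0.92,-0, 0.3,0.38,0.01,0.92,-0, 0.3,0.38,0,0.92,-0, 0.3,0.39,0.01,0.93,-0, 0.3,0.38,0,0.92,-0, 0.3,0.39,0.01,0.93,-0, 0.3,-0,-0,0.47,-0, 0.3,-0,-0,0.47,-0, 0.3,-0,-0,0.47,-0]
[0.3,-0,-0,0.47,-0, 0.3,-0,-0,0.47,-0, -1,-0,-0,-0,-0, -1,-0,-0,-0,-0, -1,-0,-0,-0,-0, -1,-0,-0,-0,-0, -1,-0,-0,-0,-0, -1,0,0,0,0, -1,0,0,0,0, -1,0,0,0,0]
end [ 0.5166 -0.0354  0.0495  1.726 ]
```

play_rows --steps '[0.3,0.38,0,0.92,0,0.3,0.38,0,0.92,0,0.3,0.38,0,0.92,0,0.3,0.38,0.01,0.92,0,0.3,0.39,0.01,0.93,0,0.3,0.38,0,0.92,0,0.3,0.39,0.01,0.93,0,0.3,0,0,0.47,0,0.3,0,0,0.47,0,0.3,0,0,0.47,0]'

```text
time: 25.7
position: [0.5172, -0.0353, 0.0775]
tool_rot: [0.65, 0.76, 0.0, 0.0]
ft_force: [-0.9, -0.9, 0.0]
grip_width: 0.0565
grip_force: 0.0
```

play_rows --steps '[0.3,0,0,0.47,0,0.3,0,0,0.47,0,0.3,0,0,0,0,-1,0,0,0,0,-1,0,0,0,0,-1,0,0,0,0,-1,0,0,0,0,-1,0,0,0,0,-1,0,0,-0.3,0,-1,0,0,-0.3,0]' --grip_force 12

```text
time: 26.7
position: [0.5169, -0.0366, 0.0682]
tool_rot: [0.651, 0.759, -0.0, -0.0]
ft_force: [0.1, -0.3, -0.2]
grip_width: 0.0398
grip_force: 12.0
```

play_rows --steps '[-1,0,0,-0.9,0,-1,0,0,-0.9,0,-1,0,0,-0.9,0,-1,0,0,-0.9,0,-1,0,0,-0.9,0,-1,0,0,-0.9,0,-1,0,0,-0.9,0,-1,0,0,-0.9,0,-1,0,0,-0.9,0,-1,0,0,-0.9,0]'

```text
time: 27.7
position: [0.5164, -0.0364, 0.3396]
tool_rot: [0.651, 0.759, 0.0, 0.0]
ft_force: [0.2, 0.4, -0.5]
grip_width: 0.0397
grip_force: 12.0
```

Held (39.7 mm). Now to the bin.

play_rows --steps '[-1,0.96,0.06,0,0,-1,0.96,0.06,0,0,-1,0.96,0.06,0,0,-1,0.96,0.06,0,0,-1,0.96,0.06,0,0,-1,0.96,0.06,0,0,-1,0.96,0.06,0,0,-1,0.96,0.06,0,0,-1,0.96,0.06,0,0,-1,0.96,0.06,0,0]'

```text
time: 28.7
position: [0.49, 0.2518, 0.3384]
tool_rot: [0.651, 0.759, 0.0, 0.0]
ft_force: [-0.1, 0.2, 0.6]
grip_width: 0.04
grip_force: 12.0
```

play_rows --steps '[-1,0.96,0.06,0,0,-1,0.96,0.06,0,0,-1,0.96,0.06,0,0,-1,0.96,0.06,0,0,-1,0.96,0.06,0,0,-1,0.96,0.06,0,0,-1,0,0,0.8,0,-1,0,0,0.9,0,-1,0,0,0.9,0,-1,0,0,0.9,0]'

```text
time: 29.7
position: [0.4745, 0.4231, 0.2325]
tool_rot: [0.651, 0.76, 0.0, 0.0]
ft_force: [-0.0, 0.9, -0.5]
grip_width: 0.0395
grip_force: 12.0
```

play_rows --steps '[-1,0,0,0.9,0,-1,0,0,0.9,0,-1,0,0,0.9,0,-1,0,0,0.9,0,-1,0,0,0.9,0,-1,0,0,0.8,0,-1,0,0,0,0,0.2,0,0,0,0,0.2,0,0,0,0,0.2,0,0,0,0]'

```text
time: 30.7
position: [0.476, 0.4239, 0.0757]
tool_rot: [0.651, 0.759, 0.002, 0.001]
ft_force: [0.1, -0.4, 0.4]
grip_width: 0.0506
grip_force: 0.0
```

play_rows --steps '[0.3,0,0,-0.9,0,0.3,0,0,-0.9,0,0.3,0,0,-0.9,0,0.3,0,0,-0.9,0,0.3,0,0,-0.9,0,0.3,0,0,-0.9,0,0.3,0,0,-0.9,0,0.3,0,0,-0.9,0,0.3,0,0,-0.9,0,0.3,0,0,-0.8,0]'

```text
time: 31.7
position: [0.4749, 0.4233, 0.3438]
tool_rot: [0.651, 0.759, 0.002, 0.0]
ft_force: [0.6, 0.2, -0.2]
grip_width: 0.0567
grip_force: 0.0
```

```bash
python3 - <<'E'
from h import *
o=robot.get_obs();p=pose();print(p.round(4),o['q'].round(3))
c=cam('wrist'); save(c,'w5.png',1.2)
t=1.175; X=(.5006,.0693)
plan([(.5006,-.03,.33,p[3],.3),(.5006,-.03,.33,t,.3),(.5006,-.03,.16,t,.3),(*X,.10,t,.3),(*X,.0495,t,.3,3)])
E
```

```text
[0.4749 0.4233 0.3438 1.7248] [0.553 0.437 1.246 0.    1.455 0.399]
[0.3,-0.94,-0.1,0.04,0, 0.3,-0.94,-0.1,0.04,0, 0.3,-0.94,-0.1,0.04,0, 0.3,-0.94,-0.1,0.04,0, 0.3,-0.94,-0.09,0.04,0, 0.3,-0.94,-0.1,0.04,0, 0.3,-0.95,-0.09,0.04,0, 0.3,-0.94,-0.1,0.04,0, 0.3,-0.95,-0.09,0.04,0, 0.3,-0.94,-0.1,0.04,0]
[0.3,-0.95,-0.09,0.04,0, 0.3,-0.94,-0.1,0.04,0, 0.3,-0.95,-0.09,0.03,0, 0.3,-0.94,-0.1,0.04,0, 0.3,-0.95,-0.09,0.03,0, 0.3,-0.94,-0.1,0.04,0, 0.3,-0,0,-0,0.92, 0.3,-0,0,-0,0.92, 0.3,-0,0,-0,0.92, 0.3,-0,0,-0,0.91]
[0.3,-0,0,-0,0.92, 0.3,-0,0,-0,0.91, 0.3,-0,0,0.94,0, 0.3,-0,0,0.94,0, 0.3,-0,0,0.95,0, 0.3,-0,0,0.94,0, 0.3,-0,0,0.95,0, 0.3,-0,0,0.94,0, 0.3,0.76,-0.32,0.5,0, 0.3,0.76,-0.32,0.5,0]
[0.3,0.77,-0.32,0.5,0, 0.3,0.76,-0.31,0.5,0, 0.3,0,-0,0.56,0, 0.3,0,-0,0.56,0, 0.3,0,-0,0.57,0, 0.3,0,0,0,0, 0.3,0,0,0,0, 0.3,0,0,0,0, 0.3,0,0,0,0, 0.3,0,0,0,0]
end [0.5007 0.0692 0.0494 1.175 ]
```

View pics/w5.png

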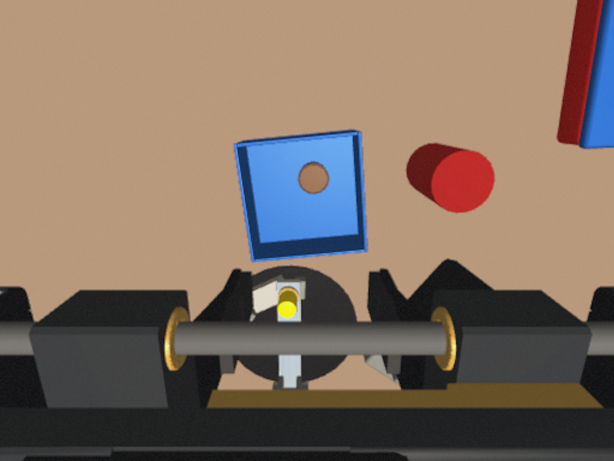

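The first spent capsule stands in the bin, at about (262,148) in the wrist view. Now spent0.

play_rows --steps '[0.3,-0.94,-0.1,0.04,0,0.3,-0.94,-0.1,0.04,0,0.3,-0.94,-0.1,0.04,0,0.3,-0.94,-0.1,0.04,0,0.3,-0.94,-0.1,0.04,0,0.3,-0.94,-0.1,0.04,0,0.3,-0.94,-0.1,0.04,0,0.3,-0.94,-0.1,0.04,0,0.3,-0.94,-0.1,0.04,0,0.3,-0.94,-0.1,0.04,0]'

```text
time: 32.75
position: [0.4882, 0.1389, 0.3295]
tool_rot: [0.651, 0.759, 0.001, 0.001]
ft_force: [0.6, -0.6, 0.3]
grip_width: 0.0562
grip_force: 0.0
```

play_rows --steps '[0.3,-0.95,-0.09,0.04,0,0.3,-0.95,-0.09,0.04,0,0.3,-0.95,-0.09,0.04,0,0.3,-0.95,-0.09,0.04,0,0.3,-0.95,-0.09,0.04,0,0.3,-0.95,-0.09,0.04,0,0.3,0,0,0,0.92,0.3,0,0,0,0.92,0.3,0,0,0,0.92,0.3,0,0,0,0.92]'

```text
time: 33.75
position: [0.4985, -0.0316, 0.3222]
tool_rot: [0.78, 0.626, 0.0, 0.001]
ft_force: [0.3, 0.2, -0.2]
grip_width: 0.0564
grip_force: 0.0
```

play_rows --steps '[0.3,0,0,0,0.92,0.3,0,0,0,0.9,0.3,0,0,0.94,0,0.3,0,0,0.94,0,0.3,0,0,0.95,0,0.3,0,0,0.94,0,0.3,0,0,0.95,0,0.3,0,0,0.94,0,0.3,0,0,0,0,0.3,0,0,0,0]'

```text
time: 34.75
position: [0.4989, -0.0315, 0.1523]
tool_rot: [0.832, 0.554, 0.0, 0.0]
ft_force: [-0.5, -0.5, -0.1]
grip_width: 0.0564
grip_force: 0.0
```

```bash
python3 - <<'E'
from h import *
p=pose();print(p.round(4)); X=(.5006,.0693);t=1.175
plan([(*X,.11,t,.3),(*X,.0495,t,.3,4)])
E
```

```text
[ 0.4989 -0.0315  0.1523  1.1748]
[0.3,0.78,-0.31,0.35,-0, 0.3,0.78,-0.31,0.35,-0, 0.3,0.78,-0.31,0.36,-0, 0.3,0.78,-0.31,0.35,-0, 0.3,0,-0,0.5,-0, 0.3,0,-0,0.51,-0, 0.3,0,-0,0.5,-0, 0.3,0,-0,0.51,-0, 0.3,0,0,0,0, 0.3,0,0,0,0]
end [0.5007 0.0692 0.0494 1.1748]
```

play_rows --steps '[0.3,0.78,-0.31,0.35,0,0.3,0.78,-0.31,0.35,0,0.3,0.78,-0.31,0.35,0,0.3,0.78,-0.31,0.35,0,0.3,0,0,0.5,0,0.3,0,0,0.5,0,0.3,0,0,0.5,0,0.3,0,0,0.5,0,0.3,0,0,0,0,-1,0,0,0,0]'

```text
time: 35.75
position: [0.5019, 0.0692, 0.0512]
tool_rot: [0.832, 0.554, 0.001, 0.001]
ft_force: [-0.3, -0.6, 1.1]
grip_width: 0.0535
grip_force: 0.0
```

play_rows --steps '[-1,0,0,0,0,-1,0,0,0,0,-1,0,0,0,0,-1,0,0,0,0,-1,0,0,-0.3,0,-1,0,0,-0.5,0,-1,0,0,-0.8,0,-1,0,0,-0.9,0,-1,0,0,-0.9,0,-1,0,0,-0.9,0]'

```text
time: 36.75
position: [0.5001, 0.0693, 0.1802]
tool_rot: [0.832, 0.554, -0.0, -0.0]
ft_force: [0.7, -0.8, -0.5]
grip_width: 0.0398
grip_force: 12.0
```

play_rows --steps '[-1,0,0,-0.9,0,-1,0,0,-0.9,0,-1,0,0,-0.9,0,-1,0,0,-0.9,0,-1,0,0,-0.9,0,-1,0,0,-0.9,0,-1,0,0,0,0,-1,0,0,0,0,-1,0,0,0,0,-1,0,0,0,0]'

```text
time: 37.75
position: [0.4995, 0.0693, 0.3393]
tool_rot: [0.832, 0.554, -0.001, -0.001]
ft_force: [0.1, -0.1, -1.1]
grip_width: 0.04
grip_force: 12.0
```

```bash
python3 - <<'E'
from h import *
p=pose();print(p.round(4),robot.get_obs()['grip_width'])
plan([(.4725,.38,p[2],p[3],-1),(.4725,.38,.085,p[3],-1)])
S=cam('scene')
for b in blobs(S,(0,130,60),(8,255,255),15)[0]: print(b[:2])
E
```

```text
[0.4995 0.0693 0.3393 1.1747] 0.04002984881916254
[-1,0.84,-0.44,-0,-0, -1,0.84,-0.44,-0,-0, -1,0.84,-0.44,-0,-0, -1,0.84,-0.44,-0,-0, -1,0.84,-0.44,-0,-0, -1,0.83,-0.44,-0,-0, -1,0.84,-0.44,-0,-0, -1,0.83,-0.44,-0,-0, -1,0.84,-0.44,-0,-0, -1,0.83,-0.43,-0,-0]
[-1,0.84,-0.44,-0,-0, -1,-0,0,0.94,-0, -1,-0,0,0.94,-0, -1,-0,0,0.94,-0, -1,-0,0,0.94,-0, -1,-0,0,0.94,-0, -1,-0,0,0.94,-0, -1,-0,0,0.95,-0, -1,-0,0,0.94,-0, -1,-0,0,0.95,-0]
end [0.4724 0.3801 0.0849 1.1747]
(np.int32(46), array([261.3, 119.2]))
(np.int32(225), array([392.7, 151.7]))
```

play_rows --steps '[-1,0.84,-0.44,0,0,-1,0.84,-0.44,0,0,-1,0.84,-0.44,0,0,-1,0.84,-0.44,0,0,-1,0.84,-0.44,0,0,-1,0.84,-0.44,0,0,-1,0.84,-0.44,0,0,-1,0.84,-0.44,0,0,-1,0.84,-0.44,0,0,-1,0.84,-0.44,0,0]'

```text
time: 38.8
position: [0.4754, 0.3536, 0.3396]
tool_rot: [0.832, 0.554, -0.001, -0.0]
ft_force: [-0.1, 0.1, -0.9]
grip_width: 0.0396
grip_force: 12.0
```

play_rows --steps '[-1,0.84,-0.44,0,0,-1,0,0,0.9,0,-1,0,0,0.9,0,-1,0,0,0.9,0,-1,0,0,0.9,0,-1,0,0,0.9,0,-1,0,0,0.9,0,-1,0,0,0.9,0,-1,0,0,0.9,0,-1,0,0,0.9,0]'

```text
time: 39.8
position: [0.473, 0.3807, 0.0957]
tool_rot: [0.832, 0.554, -0.001, -0.0]
ft_force: [0.1, -0.1, 0.3]
grip_width: 0.0393
grip_force: 12.0
```

play_rows --steps '[-1,0,0,0.3,0,-1,0,0,0,0,0.2,0,0,0,0,0.2,0,0,0,0,0.2,0,0,0,0,0.2,0,0,-0.9,0,0.3,0,0,-0.9,0,0.3,0,0,-0.9,0,0.3,0,0,-0.9,0,0.3,0,0,-0.9,0]'

```text
time: 40.8
position: [0.4735, 0.381, 0.226]
tool_rot: [0.832, 0.554, 0.001, 0.0]
ft_force: [0.2, 1.0, 0.0]
grip_width: 0.0568
grip_force: 0.0
```

play_rows --steps '[0.3,0,0,-0.9,0,0.3,0,0,-0.9,0,0.3,0,0,-0.9,0,0.3,0,0,-0.9,0,0.3,0,0,-0.4,0,0.3,-0.8,0.54,0,0,0.3,-0.8,0.54,0,0,0.3,-0.8,0.54,0,0,0.3,-0.8,0.54,0,0,0.3,-0.8,0.54,0,0]'

```text
time: 41.8
position: [0.5015, 0.2378, 0.3435]
tool_rot: [0.832, 0.554, -0.0, -0.0]
ft_force: [1.0, -0.4, 0.7]
grip_width: 0.057
grip_force: 0.0
```

```bash
cat >> h.py <<'E'
def lids(c,box):
    g=cv2.cvtColor(c['image'],cv2.COLOR_RGB2HSV);m=cv2.inRange(g,np.array((0,0,150)),np.array((180,70,255)))
    n,l,s,ce=cv2.connectedComponentsWithStats(m)
    return [(s[i,4],ray(c,ce[i],.036).round(4)) for i in range(1,n) if 40<s[i,4]<400 and box[0]<ce[i][0]<box[2] and box[1]<ce[i][1]<box[3]]
E
python3 - <<'E'
from h import *
p=pose();print(p.round(4),robot.get_obs()['q'].round(2))
S=cam('scene');D=cam('side')
print(lids(S,(150,230,250,330)));print(lids(D,(220,240,320,340)))
cv2.imwrite('pics/bin.png',cv2.resize(S['image'][100:200,220:320,::-1],None,fx=4,fy=4,interpolation=cv2.INTER_CUBIC))
t=p[3]; a=(.4568,-.2468)
plan([(.50,-.10,.33,t,.3),(*a,.12,t,.3),(*a,.021,t,.3)])
E
```

```text
[0.5015 0.2378 0.3435 1.175 ] [ 0.24  0.31  1.45 -0.    1.38  0.64]
[(np.int32(135), array([ 0.4564, -0.2488,  0.036 ])), (np.int32(152), array([ 0.629 , -0.2425,  0.036 ])), (np.int32(182), array([ 0.5272, -0.4212,  0.036 ]))]
[(np.int32(107), array([ 0.6296, -0.2387,  0.036 ])), (np.int32(108), array([ 0.4571, -0.2446,  0.036 ])), (np.int32(151), array([ 0.528, -0.418,  0.036]))]
[0.3,-0.86,0.36,0.04,-0, 0.3,-0.86,0.36,0.04,-0, 0.3,-0.86,0.36,0.04,-0, 0.3,-0.86,0.36,0.04,-0, 0.3,-0.86,0.36,0.04,-0.01, 0.3,-0.86,0.36,0.04,-0, 0.3,-0.86,0.35,0.04,-0.01, 0.3,-0.87,0.35,0.03,-0, 0.3,-0.87,0.36,0.04,-0.01, 0.3,-0.86,0.35,0.03,-0]
[0.3,-0.87,0.36,0.04,-0.01, 0.3,-0.86,0.35,0.03,-0, 0.3,-0.56,0.06,0.78,-0, 0.3,-0.56,0.06,0.78,-0, 0.3,-0.56,0.06,0.78,-0, 0.3,-0.57,0.06,0.78,-0, 0.3,-0.56,0.06,0.78,-0, 0.3,-0.57,0.06,0.78,-0, 0.3,-0.56,0.07,0.77,-0, 0.3,-0.57,0.06,0.78,-0]
[0.3,-0.56,0.07,0.77,-0, 0.3,-0,-0,0.83,-0, 0.3,-0,-0,0.82,-0, 0.3,-0,-0,0.83,-0, 0.3,-0,-0,0.82,-0, 0.3,0,0,0,0, 0.3,0,0,0,0, 0.3,0,0,0,0, 0.3,0,0,0,0, 0.3,0,0,0,0]
end [ 0.4569 -0.2468  0.021   1.1749]
```

View pics/bin.png

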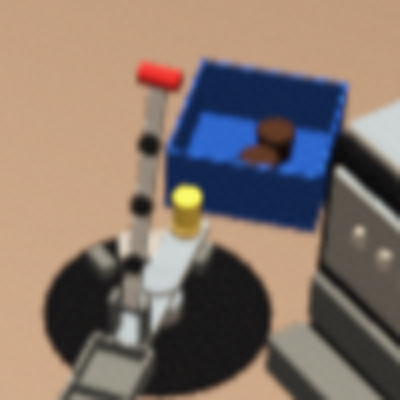

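Both spent capsules are in the bin and the lever is open. The third fresh capsule has been knocked to about (0.528,-0.42). Next I pick the fresh capsule at (0.457,-0.247).

```bash
python3 - <<'E'
from h import *
p=pose();t=1.722; a=(.4568,-.2468)
plan([(.457,-.2468,.33,p[3],.3,17),(.457,-.2468,.33,t,.3,6),(*a,.021,t,.3,11)])
E
```

```text
[0.3,-0.91,0.29,0.03,-0, 0.3,-0.91,0.29,0.03,-0, 0.3,-0.91,0.29,0.03,-0, 0.3,-0.91,0.29,0.03,-0, 0.3,-0.91,0.29,0.03,-0, 0.3,-0.91,0.29,0.03,-0, 0.3,-0.9,0.29,0.02,-0, 0.3,-0.91,0.28,0.03,-0, 0.3,-0.9,0.29,0.02,-0, 0.3,-0.91,0.28,0.03,-0]
[0.3,-0.9,0.29,0.02,-0, 0.3,-0.91,0.28,0.03,-0, 0.3,-0.9,0.29,0.02,-0, 0.3,-0.91,0.28,0.03,-0, 0.3,-0.9,0.29,0.02,-0, 0.3,-0.91,0.28,0.03,-0, 0.3,-0.9,0.29,0.02,-0, 0.3,-0,-0,0,-0.92, 0.3,-0,-0,0,-0.92, 0.3,-0,-0,0,-0.92]
[0.3,-0,-0,0,-0.92, 0.3,-0,-0,0,-0.92, 0.3,-0,-0,0,-0.91, 0.3,0,-0,0.94,-0, 0.3,0,-0,0.94,-0, 0.3,0,-0,0.94,-0, 0.3,0,-0,0.94,-0, 0.3,0,-0,0.93,-0, 0.3,0,-0,0.94,-0, 0.3,0,-0,0.93,-0]
[0.3,0,-0,0.94,-0, 0.3,0,-0,0.93,-0, 0.3,0,-0,0.94,-0, 0.3,0,-0.01,0.93,-0, 0.3,0,0,0,0, 0.3,0,0,0,0, 0.3,0,0,0,0, 0.3,0,0,0,0, 0.3,0,0,0,0, 0.3,0,0,0,0]
end [ 0.4568 -0.2468  0.021   1.7219]
```

play_rows --steps '[0.3,-0.91,0.29,0.03,0,0.3,-0.91,0.29,0.03,0,0.3,-0.91,0.29,0.03,0,0.3,-0.91,0.29,0.03,0,0.3,-0.91,0.29,0.03,0,0.3,-0.91,0.29,0.03,0,0.3,-0.91,0.29,0.03,0,0.3,-0.91,0.29,0.03,0,0.3,-0.9,0.28,0.03,0,0.3,-0.9,0.28,0.03,0]'

```text
time: 42.9
position: [0.4763, -0.0458, 0.3347]
tool_rot: [0.832, 0.554, 0.0, -0.0]
ft_force: [0.8, -0.9, -0.6]
grip_width: 0.0564
grip_force: 0.0
```

play_rows --steps '[0.3,-0.9,0.28,0.03,0,0.3,-0.9,0.28,0.03,0,0.3,-0.9,0.29,0.02,0,0.3,-0.9,0.29,0.02,0,0.3,-0.9,0.29,0.02,0,0.3,-0.91,0.28,0.03,0,0.3,-0.9,0.29,0.02,0,0.3,0,0,0,-0.92,0.3,0,0,0,-0.92,0.3,0,0,0,-0.92]'

```text
time: 43.9
position: [0.4591, -0.2429, 0.3293]
tool_rot: [0.747, 0.665, 0.0, -0.0]
ft_force: [0.1, -0.3, -0.6]
grip_width: 0.0566
grip_force: 0.0
```

play_rows --steps '[0.3,0,0,0,-0.92,0.3,0,0,0,-0.92,0.3,0,0,0,-0.92,0.3,0,0,0.94,0,0.3,0,0,0.94,0,0.3,0,0,0.94,0,0.3,0,0,0.94,0,0.3,0,0,0.94,0,0.3,0,0,0.94,0,0.3,0,0,0,0]'

```text
time: 44.9
position: [0.457, -0.2409, 0.1572]
tool_rot: [0.65, 0.76, 0.0, -0.004]
ft_force: [-0.1, 1.0, -0.7]
grip_width: 0.0568
grip_force: 0.0
```

```bash
python3 - <<'E'
from h import *
p=pose();print(p.round(4));S=cam('scene');D=cam('side')
print(lids(S,(150,230,250,330)));print(lids(D,(220,240,320,340)))
a=(.4568,-.2468); plan([(*a,.021,p[3],.3,5)])
E
```

```text
[ 0.457  -0.2409  0.1572  1.7272]
[(np.int32(138), array([ 0.4568, -0.2489,  0.036 ])), (np.int32(157), array([ 0.6294, -0.2424,  0.036 ])), (np.int32(188), array([ 0.5272, -0.4215,  0.036 ]))]
[(np.int32(118), array([ 0.6297, -0.2388,  0.036 ])), (np.int32(123), array([ 0.4568, -0.2444,  0.036 ])), (np.int32(165), array([ 0.5281, -0.4176,  0.036 ]))]
[0.3,-0.02,-0.02,0.93,0, 0.3,-0.02,-0.02,0.93,0, 0.3,-0.03,-0.02,0.93,0, 0.3,-0.02,-0.02,0.93,0, 0.3,-0.03,-0.02,0.93,0, 0.3,0,0,0,0, 0.3,0,0,0,0, 0.3,0,0,0,0, 0.3,0,0,0,0, 0.3,0,0,0,0]
end [ 0.4568 -0.2469  0.021   1.7272]
```

play_rows --steps '[0.3,-0.03,-0.02,0.8,0,0.3,-0.03,-0.02,0.8,0,0.3,-0.03,-0.02,0.8,0,0.3,-0.02,-0.02,0.8,0,0.3,-0.03,-0.02,0.8,0,0.3,0,0,0.5,0,0.3,0,0,0,0,0.3,0,0,0,0,0.3,0,0,0,0,0.3,0,0,0,0]'

```text
time: 46.0
position: [0.4575, -0.2487, 0.0268]
tool_rot: [0.65, 0.76, 0.0, 0.001]
ft_force: [-0.1, -0.0, -0.1]
grip_width: 0.0563
grip_force: 0.0
```

```bash
python3 - <<'E'
from h import *
p=pose();print(p.round(4))
W=cam('wrist');print(lids(W,(0,0,512,384)),proj(W,(.4568,-.2468,.036)))
E
```

```text
[ 0.4575 -0.2487  0.0268  1.7269]
[] [257.39962919 241.53888921]
```

play_rows --steps '[0.3,0.03,0,0.1,0,0.3,0.03,0,0.1,0,0.3,0,0,0,0,-1,0,0,0,0,-1,0,0,0,0,-1,0,0,0,0,-1,0,0,0,0,-1,0,0,0,0,-1,0,0,0,0,-1,0,0,0,0]' --grip_force 20

```text
time: 47.05
position: [0.4563, -0.2463, 0.0195]
tool_rot: [0.65, 0.76, 0.0, -0.0]
ft_force: [-0.0, 0.3, -0.6]
grip_width: 0.0396
grip_force: 20.0
```

```bash
python3 - <<'E'
from h import *
p=pose();print(p.round(4),robot.get_obs()['grip_width'])
X=(.5165,-.0355);t=p[3]
plan([(*p[:2],.15,t,-1,5),(*X,.15,t,-1,8)])
plan([(*X,p[2]+.031,t,-1,6)],start=(*X,.15,t))
E
```

```text
[ 0.4563 -0.2463  0.0195  1.7267] 0.03961743101506075
[-1,0,0,-0.87,-0, -1,0,0,-0.87,-0, -1,0,0,-0.87,-0, -1,0,0,-0.87,-0, -1,0,0,-0.87,-0, -1,0.83,0.38,-0,-0, -1,0.83,0.38,-0,-0, -1,0.83,0.39,-0,-0, -1,0.83,0.38,-0,-0, -1,0.83,0.39,-0,-0]
[-1,0.83,0.38,-0,-0, -1,0.82,0.39,-0,-0, -1,0.83,0.38,-0,-0, -1,0,0,0,0, -1,0,0,0,0, -1,0,0,0,0, -1,0,0,0,0, -1,0,0,0,0, -1,0,0,0,0, -1,0,0,0,0]
end [ 0.5164 -0.0355  0.15    1.7267]
[-1,0,0,0.55,-0, -1,0,0,0.55,-0, -1,0,0,0.55,-0, -1,0,0,0.56,-0, -1,0,0,0.55,-0, -1,0,0,0.56,-0, -1,0,0,0,0, -1,0,0,0,0, -1,0,0,0,0, -1,0,0,0,0]
end [ 0.5165 -0.0355  0.0504  1.7267]
```

play_rows --steps '[-1,0,0,-0.87,0,-1,0,0,-0.87,0,-1,0,0,-0.87,0,-1,0,0,-0.87,0,-1,0,0,-0.87,0,-1,0.83,0.38,0,0,-1,0.83,0.38,0,0,-1,0.83,0.39,0,0,-1,0.83,0.38,0,0,-1,0.83,0.39,0,0]'

```text
time: 48.05
position: [0.4938, -0.1132, 0.15]
tool_rot: [0.65, 0.76, 0.0, -0.0]
ft_force: [1.1, 0.8, -0.2]
grip_width: 0.0392
grip_force: 20.0
```

play_rows --steps '[-1,0.83,0.38,0,0,-1,0.82,0.39,0,0,-1,0.83,0.38,0,0,-1,0,0,0.6,0,-1,0,0,0.6,0,-1,0,0,0.5,0,-1,0,0,0,0,-1,0,0,0,0,-1,0,0,0,0,-1,0,0,0,0]'

```text
time: 49.05
position: [0.517, -0.0357, 0.0998]
tool_rot: [0.65, 0.76, 0.0, 0.001]
ft_force: [0.2, 0.2, -0.7]
grip_width: 0.0398
grip_force: 20.0
```

```bash
python3 - <<'E'
from h import *
import time
for i in range(3):
    o=robot.get_obs();print(pose().round(4),o['grip_width'],o['joint_velocities'].round(3)); W=cam('wrist')
print('target .5165 -.0355')
print(lids(W,(0,0,512,384)))
S=cam('scene');D=cam('side')
for c in (S,D):
    b,m=blobs(c,(40,60,30),(95,255,255),10); print([(x[0],x[1],x[2]) for x in b])
x,y=proj(S,(.5165,-.0355,.07)).astype(int); cv2.imwrite('pics/p1.png',cv2.resize(S['image'][y-40:y+40,x-50:x+50,::-1],None,fx=5,fy=5,interpolation=cv2.INTER_CUBIC))
E
```

```text
[ 0.517  -0.0357  0.0998  1.7266] 0.03981173865705186 [-0.001 -0.     0.    -0.001 -0.    -0.   ]
[ 0.5169 -0.0357  0.0997  1.7266] 0.03901344156650045 [ 0.     0.003  0.002  0.    -0.001 -0.001]
[ 0.5168 -0.0356  0.0996  1.7266] 0.0392272396022178 [ 0.001  0.005  0.001 -0.    -0.002 -0.   ]
target .5165 -.0355
[(np.int32(151), array([0.4947, 0.1011, 0.036 ])), (np.int32(388), array([0.496 , 0.0985, 0.036 ]))]
[(np.int32(44), array([235.3, 206.8]), array([230, 204,  11,   6], dtype=int32)), (np.int32(33), array([232.3, 288.1]), array([227, 285,  11,   6], dtype=int32)), (np.int32(37), array([166.5, 323.5]), array([161, 319,  11,   8], dtype=int32))]
[(np.int32(70), array([256.7, 205. ]), array([250, 198,  14,  12], dtype=int32)), (np.int32(51), array([299.8, 272.9]), array([295, 269,  12,   8], dtype=int32)), (np.int32(50), array([273.4, 336.3]), array([267, 332,  14,   8], dtype=int32))]
```

play_rows --steps '[-1,0,0,0.3,0,-1,0,0,0.3,0,-1,0,0,0.3,0,-1,0,0,0.3,0,-1,0,0,0.3,0,-1,0,0,0.13,0,-1,0,0,0,0,-1,0,0,0,0,-1,0,0,0,0,-1,0,0,0,0]'

```text
time: 50.3
position: [0.5167, -0.0355, 0.0504]
tool_rot: [0.65, 0.76, 0.0, 0.0]
ft_force: [-0.5, -0.2, -0.8]
grip_width: 0.0393
grip_force: 20.0
```

play_rows --steps '[0.3,0,0,0,0,0.3,0,0,0,0,0.3,0,0,0,0,0.3,0,0,0,0,0.3,0,0,-0.5,0,0.3,0,0,-0.9,0,0.3,0,0,-0.9,0,0.3,0,0,-0.9,0,0.3,0,0,0,0,0.3,0,0,0,0]'

```text
time: 51.3
position: [0.5165, -0.0355, 0.1464]
tool_rot: [0.65, 0.76, 0.0, 0.001]
ft_force: [0.3, 0.2, -0.1]
grip_width: 0.0568
grip_force: 0.0
```

```bash
python3 - <<'E'
from h import *
p=pose();print(p.round(4));S=cam('scene');D=cam('side')
for c,l in ((S,lids(S,(150,180,300,330))),(D,lids(D,(220,180,320,340)))): print(l, )
print('lid at z .065', [ray(c,proj(c,q[1]),.065).round(4) for c,b in ((S,(150,180,300,250)),(D,(220,180,320,250))) for q in lids(c,b)])
t=p[3];a=(.6293,-.2406)
plan([(*a,p[2],t,.3),(*a,.06,t,.3)])
E
```

```text
[ 0.5165 -0.0355  0.1464  1.7268]
[(np.int32(222), array([ 0.5037, -0.004 ,  0.036 ])), (np.int32(277), array([ 0.7687, -0.1594,  0.036 ])), (np.int32(154), array([ 0.629 , -0.2425,  0.036 ])), (np.int32(41), array([ 0.7891, -0.2035,  0.036 ])), (np.int32(186), array([ 0.5273, -0.4214,  0.036 ]))]
[(np.int32(79), array([ 0.5198, -0.008 ,  0.036 ])), (np.int32(115), array([ 0.6298, -0.239 ,  0.036 ])), (np.int32(163), array([ 0.5279, -0.4177,  0.036 ]))]
lid at z .065 [array([ 0.5171, -0.0245,  0.065 ]), array([ 0.5178, -0.0336,  0.065 ])]
[0.3,-0.92,0.34,-0.01,-0, 0.3,-0.92,0.34,-0,-0, 0.3,-0.92,0.33,-0.01,-0, 0.3,-0.92,0.34,-0,-0, 0.3,-0.92,0.33,-0.01,-0, 0.3,-0.92,0.34,-0,-0, 0.3,-0.92,0.33,-0.01,-0, 0.3,-0.91,0.34,-0,-0, 0.3,-0,-0,0.96,-0, 0.3,-0,-0,0.96,-0]
[0.3,-0,-0,0.96,-0, 0.3,0,0,0,0, 0.3,0,0,0,0, 0.3,0,0,0,0, 0.3,0,0,0,0, 0.3,0,0,0,0, 0.3,0,0,0,0, 0.3,0,0,0,0, 0.3,0,0,0,0, 0.3,0,0,0,0]
end [ 0.6294 -0.2405  0.0599  1.7267]
```

play_rows --steps '[0.3,-0.92,0.34,0,0,0.3,-0.92,0.34,0,0,0.3,-0.92,0.33,0,0,0.3,-0.92,0.34,0,0,0.3,-0.92,0.33,-0.01,0,0.3,-0.92,0.34,0,0,0.3,-0.92,0.33,-0.01,0,0.3,-0.91,0.34,0,0,0.3,0,0,0,0,0.3,0,0,0.8,0]'

```text
time: 52.4
position: [0.632, -0.2423, 0.1237]
tool_rot: [0.65, 0.76, 0.001, 0.002]
ft_force: [0.3, -0.2, 0.1]
grip_width: 0.0567
grip_force: 0.0
```

play_rows --steps '[0.3,0,0,0.8,0,0.3,0,0,0.8,0,0.3,0,0,0.5,0,0.3,0,0,0,0,0.3,0,0,0,0,0.3,0,0,0,0,0.3,0,0,0,0,0.3,0,0,0,0,0.3,0,0,0,0,0.3,0,0,0,0]'

```text
time: 53.4
position: [0.6305, -0.2408, 0.0601]
tool_rot: [0.65, 0.76, 0.0, 0.0]
ft_force: [-0.1, 0.3, -0.1]
grip_width: 0.0564
grip_force: 0.0
```

```bash
python3 - <<'E'
from h import *
p=pose();print(p.round(4));S=cam('scene');D=cam('side')
print(lids(S,(150,230,300,330)),lids(D,(220,240,320,340)))
plan([(.6294,-.2406,.02,p[3],.3,4)])
E
```

```text
[ 0.6305 -0.2408  0.0601  1.7268]
[(np.int32(357), array([ 0.7721, -0.1671,  0.036 ])), (np.int32(154), array([ 0.6292, -0.2427,  0.036 ])), (np.int32(189), array([ 0.5273, -0.4214,  0.036 ]))] [(np.int32(117), array([ 0.6299, -0.2389,  0.036 ])), (np.int32(165), array([ 0.5281, -0.4176,  0.036 ]))]
[0.3,0,-0.01,0.33,0, 0.3,0,-0.01,0.33,0, 0.3,0,-0.01,0.33,0, 0.3,0.01,-0,0.34,0, 0.3,0,0,0,0, 0.3,0,0,0,0, 0.3,0,0,0,0, 0.3,0,0,0,0, 0.3,0,0,0,0, 0.3,0,0,0,0]
end [ 0.6294 -0.2406  0.0199  1.7268]
```

play_rows --steps '[0.3,0,0,0.33,0,0.3,0,-0.01,0.33,0,0.3,0,-0.01,0.33,0,0.3,0,0,0.34,0,0.3,0,0,0,0,0.3,0,0,0,0,-1,0,0,0,0,-1,0,0,0,0,-1,0,0,0,0,-1,0,0,0,0]'

```text
time: 54.5
position: [0.6301, -0.241, 0.0203]
tool_rot: [0.65, 0.76, 0.0, 0.0]
ft_force: [-0.2, 0.0, 0.5]
grip_width: 0.0396
grip_force: 20.0
```

play_rows --steps '[-1,0,0,0,0,-1,0,0,0,0,-1,0,0,0,0,-1,0,0,-0.8,0,-1,0,0,-0.9,0,-1,0,0,-0.9,0,-1,0,0,-0.9,0,-1,0,0,-0.8,0,-1,0.46,-0.13,0,0,-1,0.46,-0.13,0,0]'

```text
time: 55.5
position: [0.6169, -0.2138, 0.1484]
tool_rot: [0.65, 0.76, 0.0, -0.0]
ft_force: [0.6, 0.0, -0.4]
grip_width: 0.0394
grip_force: 20.0
```

play_rows --steps '[-1,0.91,-0.27,0,0,-1,0.91,-0.27,0,0,-1,0.91,-0.27,0,0,-1,0.91,-0.27,0,0,-1,0.91,-0.27,0,0,-1,0.91,-0.27,0,0,-1,0.91,-0.27,0,0,-1,0.91,-0.27,0,0,-1,0.45,-0.13,0,0,-1,0.45,-0.13,0,0]'

```text
time: 56.5
position: [0.5062, 0.0177, 0.1477]
tool_rot: [0.649, 0.76, -0.001, -0.001]
ft_force: [1.0, 0.2, -0.0]
grip_width: 0.039
grip_force: 20.0
```

play_rows --steps '[-1,0,0,0,0,-1,0,0,0.5,0,-1,0,0,0.5,0,-1,0,0,0.5,0,-1,0,0,0,0,-1,0,0,0,0,-1,0,0,0,0,-1,0,0,0,0,-1,0,0,0,0,-1,0,0,0,0]'

```text
time: 57.5
position: [0.5082, 0.0163, 0.1042]
tool_rot: [0.65, 0.76, 0.0, 0.0]
ft_force: [0.5, -0.7, 0.2]
grip_width: 0.0393
grip_force: 20.0
```

```bash
python3 - <<'E'
from h import *
p=pose();print(p.round(4),robot.get_obs()['grip_width'])
plan([(.5086,.0169,.08,p[3],-1,4),(.5086,.0169,.0505,p[3],-1,4)])
E
```

```text
[0.5082 0.0163 0.1042 1.7269] 0.03932677231594142
[-1,0,0,0.2,-0, -1,0.01,0.01,0.2,-0, -1,0,0,0.2,-0, -1,0.01,0.01,0.21,-0, -1,-0,-0,0.24,-0, -1,-0,-0,0.25,-0, -1,-0,-0,0.24,-0, -1,-0,-0,0.25,-0, -1,0,0,0,0, -1,0,0,0,0]
end [0.5087 0.017  0.0505 1.7269]
```

play_rows --steps '[-1,0.01,0.01,0.2,0,-1,0.01,0.01,0.2,0,-1,0,0,0.2,0,-1,0,0,0.2,0,-1,0,0,0.24,0,-1,0,0,0.24,0,-1,0,0,0.24,0,-1,0,0,0.24,0,-1,0,0,0,0,-1,0,0,0,0]'

```text
time: 58.5
position: [0.5083, 0.017, 0.0507]
tool_rot: [0.65, 0.76, -0.0, -0.0]
ft_force: [-1.3, 0.1, -0.8]
grip_width: 0.0393
grip_force: 20.0
```

play_rows --steps '[0.3,0,0,0,0,0.3,0,0,0,0,0.3,0,0,0,0,0.3,0,0,-0.5,0,0.3,0,0,-0.9,0,0.3,0,0,-0.9,0,0.3,0,0,-0.9,0,0.3,-0.5,0,0,0,0.3,-0.97,-0.11,0,0,0.3,-0.97,-0.11,0,0]'

```text
time: 59.5
position: [0.5131, -0.0571, 0.1468]
tool_rot: [0.649, 0.761, -0.0, 0.0]
ft_force: [0.1, -0.3, -0.3]
grip_width: 0.0565
grip_force: 0.0
```

play_rows --steps '[0.3,-0.97,-0.12,0,0,0.3,-0.97,-0.12,0,0,0.3,-0.97,-0.12,0,0,0.3,-0.97,-0.12,0,0,0.3,-0.97,-0.12,0,0,0.3,-0.97,-0.12,0,0,0.3,-0.97,-0.12,0,0,0.3,-0.97,-0.12,0,0,0.3,-0.97,-0.12,0,0,0.3,-0.97,-0.12,0,0]'

```text
time: 60.5
position: [0.522, -0.3509, 0.1458]
tool_rot: [0.65, 0.76, -0.0, -0.001]
ft_force: [0.2, 0.3, -0.2]
grip_width: 0.0566
grip_force: 0.0
```

play_rows --steps '[0.3,-0.97,-0.12,0,0,0.3,-0.97,-0.12,0,0,0.3,0,0,0,1,0.3,0,0,0,1,0.3,0,0,0,1,0.3,0,0,0,1,0.3,0,0,0,1,0.3,0,0,0,1,0.3,0,0,0,1,0.3,0,0,0,1]'

```text
time: 61.5
position: [0.524, -0.4082, 0.1457]
tool_rot: [0.896, 0.445, -0.0, -0.001]
ft_force: [-0.4, -0.3, 0.1]
grip_width: 0.057
grip_force: 0.0
```

play_rows --steps '[0.3,0,0,0,1,0.3,0,0,0,1,0.3,0,0,0,1,0.3,0,0,0,1,0.3,0,0,0,1,0.3,0,0,0,1,0.3,0,0,0,1,0.3,0,0,0,0.8,0.3,0,0,0,0,0.3,0,0,0,0]'

```text
time: 62.5
position: [0.5243, -0.4081, 0.1461]
tool_rot: [0.997, 0.074, -0.0, -0.0]
ft_force: [-0.6, -0.3, -0.0]
grip_width: 0.0565
grip_force: 0.0
```

```bash
python3 - <<'E'
from h import *
p=pose();print(p.round(4));S=cam('scene');D=cam('side')
print(lids(S,(150,230,300,330)),lids(D,(220,240,320,340)))
x,y=proj(S,(.51,.02,.07)).astype(int); cv2.imwrite('pics/p2.png',cv2.resize(S['image'][y-50:y+50,x-60:x+60,::-1],None,fx=5,fy=5,interpolation=cv2.INTER_CUBIC))
plan([(.5278,-.4196,.08,p[3],.3,4),(.5278,-.4196,.02,p[3],.3,4)])
E
```

```text
[ 0.5243 -0.4081  0.1461  0.1482]
[(np.int32(353), array([ 0.7724, -0.167 ,  0.036 ])), (np.int32(188), array([ 0.5272, -0.4215,  0.036 ]))] [(np.int32(96), array([ 0.5284, -0.4244,  0.036 ]))]
[0.3,0.01,0.1,0.55,-0, 0.3,0.01,0.1,0.56,-0, 0.3,0.02,0.1,0.55,-0, 0.3,0.01,0.1,0.56,-0, 0.3,0,-0,0.5,-0, 0.3,0,-0,0.5,-0, 0.3,0,-0,0.5,-0, 0.3,0,-0,0.5,-0, 0.3,0,0,0,0, 0.3,0,0,0,0]
end [ 0.5278 -0.4197  0.0199  0.1477]
```

View pics/p2.png

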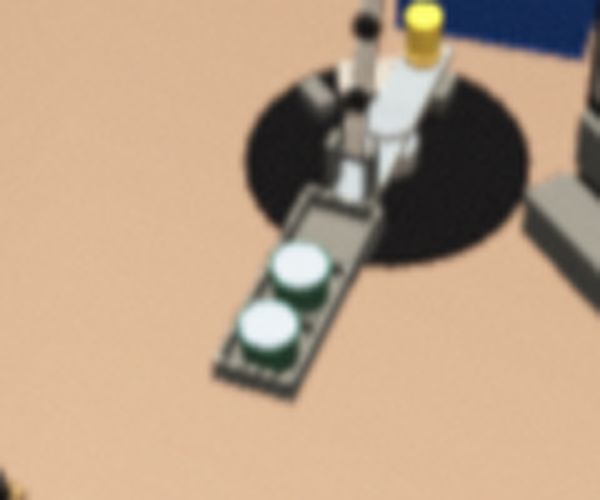

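Fresh capsules are seated upright in pockets 1 and 2. Now the third.

play_rows --steps '[0.3,0.01,0.1,0.55,0,0.3,0.01,0.1,0.55,0,0.3,0.01,0.1,0.55,0,0.3,0.01,0.1,0.55,0,0.3,0,0,0.5,0,0.3,0,0,0.5,0,0.3,0,0,0.5,0,0.3,0,0,0.5,0,0.3,0,0,0,0,0.3,0,0,0,0]'

```text
time: 63.6
position: [0.5278, -0.4195, 0.0206]
tool_rot: [0.997, 0.073, -0.0, -0.0]
ft_force: [0.2, -0.3, 1.0]
grip_width: 0.0568
grip_force: 0.0
```

play_rows --steps '[0.3,0,0,0,0,-1,0,0,0,0,-1,0,0,0,0,-1,0,0,0,0,-1,0,0,0,0,-1,0,0,0,0,-1,0,0,0,0,-1,0,0,0,0,-1,0,0,0,0,-1,0,0,0,0]'

```text
time: 64.6
position: [0.528, -0.4199, 0.0215]
tool_rot: [0.997, 0.073, 0.0, 0.0]
ft_force: [-1.7, 0.5, 5.3]
grip_width: 0.0393
grip_force: 20.0
```

play_rows --steps '[-1,0,0,-0.9,0,-1,0,0,-0.9,0,-1,0,0,-0.9,0,-1,0,0,-0.9,0,-1,0,0,-0.9,0,-1,0,0,0,-1,-1,0,0,0,-1,-1,0,0,0,-1,-1,0,0,0,-1,-1,0,0,0,-1]'

```text
time: 65.6
position: [0.5274, -0.4192, 0.155]
tool_rot: [0.948, 0.32, -0.0, -0.001]
ft_force: [0.0, -0.3, 0.1]
grip_width: 0.0397
grip_force: 20.0
```

play_rows --steps '[-1,0,0,0,-1,-1,0,0,0,-1,-1,0,0,0,-1,-1,0,0,0,-1,-1,0,0,0,-1,-1,0,0,0,-0.25,-1,0,0,0,0,-1,0,0,0,0,-1,0,0,0,0,-1,0,0,0,0]'

```text
time: 66.6
position: [0.5278, -0.4197, 0.1559]
tool_rot: [0.833, 0.553, -0.0, -0.0]
ft_force: [-0.9, 0.4, -0.2]
grip_width: 0.0393
grip_force: 20.0
```

```bash
python3 - <<'E'
from h import *
p=pose();print(p.round(4),robot.get_obs()['grip_width'])
S=cam('scene');
print(lids(S,(150,230,300,330)))
t=1.175;X=(.5006,.0693)
plan([(*X,.155,t,-1),(*X,.105,t,-1)])
E
```

```text
[ 0.5278 -0.4197  0.1559  1.1713] 0.03930053905919202
[(np.int32(350), array([ 0.7723, -0.167 ,  0.036 ]))]
[-1,0.86,-0.42,0,-0, -1,0.86,-0.42,0,-0, -1,0.86,-0.42,0,-0, -1,0.86,-0.42,0,-0, -1,0.86,-0.42,0,-0, -1,0.86,-0.42,0,-0, -1,0.86,-0.42,0,-0, -1,0.86,-0.42,0,-0, -1,0.86,-0.42,0,-0, -1,0.87,-0.42,0,-0]
[-1,0.86,-0.42,0,-0.01, -1,0.87,-0.42,0.01,-0, -1,0.87,-0.43,0,-0.01, -1,0.86,-0.42,0.01,-0, -1,0.87,-0.42,0,-0.01, -1,0.86,-0.43,0.01,-0, -1,0.87,-0.42,0,-0.01, -1,-0,-0,0.83,0, -1,-0,-0,0.84,0, -1,0,0,0,0]
end [0.5007 0.0693 0.105  1.1754]
```

play_rows --steps '[-1,0.86,-0.42,0,0,-1,0.86,-0.42,0,0,-1,0.86,-0.42,0,0,-1,0.86,-0.42,0,0,-1,0.86,-0.42,0,0,-1,0.86,-0.42,0,0,-1,0.86,-0.42,0,0,-1,0.86,-0.42,0,0,-1,0.86,-0.42,0,0,-1,0.87,-0.42,0,0]'

```text
time: 67.65
position: [0.5121, -0.1317, 0.1562]
tool_rot: [0.833, 0.553, 0.0, 0.0]
ft_force: [-0.4, 0.2, -1.0]
grip_width: 0.0395
grip_force: 20.0
```

play_rows --steps '[-1,0.87,-0.42,0,0,-1,0.87,-0.42,0,0,-1,0.87,-0.43,0,0,-1,0.86,-0.42,0,0,-1,0.87,-0.42,0,0,-1,0.5,-0.25,0,0,-1,0.5,-0.25,0,0,-1,0.5,-0.25,0,0,-1,0.23,-0.1,0,0,-1,0,0,0,0]'

```text
time: 68.65
position: [0.501, 0.0703, 0.1561]
tool_rot: [0.833, 0.554, 0.0, 0.0]
ft_force: [0.7, -0.7, -0.0]
grip_width: 0.0396
grip_force: 20.0
```

play_rows --steps '[-1,0,0,0.4,0,-1,0,0,0.4,0,-1,0,0,0.4,0,-1,0,0,0.4,0,-1,0,0,0,0,-1,0,0,0,0,-1,0,0,0,0,-1,0,0,0,0,-1,0,0,0,0,-1,0,0,0,0]'

```text
time: 69.65
position: [0.5012, 0.0696, 0.1083]
tool_rot: [0.833, 0.553, 0.0, 0.0]
ft_force: [0.2, -0.8, -0.1]
grip_width: 0.0392
grip_force: 20.0
```

```bash
python3 - <<'E'
from h import *
p=pose();print(p.round(4),robot.get_obs()['grip_width'])
S=cam('scene');D=cam('side')
a=[]
for c in (S,D):
    x,y=proj(c,(.5006,.0693,.09)).astype(int); a.append(cv2.resize(c['image'][y-35:y+45,x-45:x+45,::-1],None,fx=4.4,fy=4.4,interpolation=cv2.INTER_CUBIC))
cv2.imwrite('pics/p3.png',np.hstack(a))
t=1.175
plan([(.5006,.0693,.085,t,-1,3),(.5006,.0693,.0515,t,-1,5)])
E
```

```text
[0.5012 0.0696 0.1083 1.1719] 0.03916750793968468
[-1,-0.01,-0,0.26,-0.01, -1,-0,-0,0.26,-0.01, -1,-0.01,-0.01,0.25,-0.01, -1,0,0,0.22,-0, -1,0,0,0.22,-0, -1,0,0,0.23,-0, -1,0,0,0.22,-0, -1,0,0,0.23,-0, -1,0,0,0,0, -1,0,0,0,0]
end [0.5005 0.0692 0.0515 1.1749]
```

View pics/p3.png

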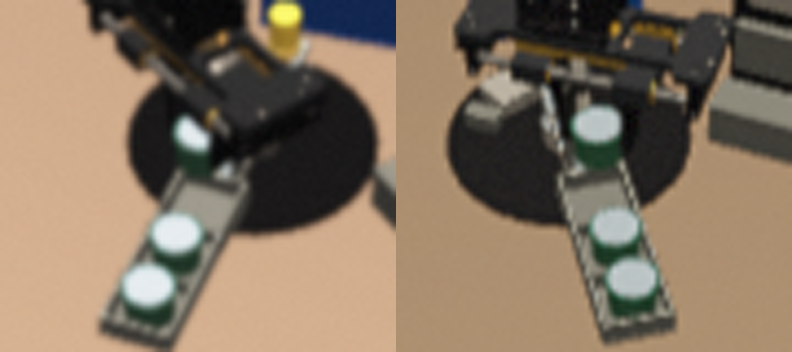

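play_rows --steps '[-1,-0.01,0,0.26,0,-1,0,0,0.26,0,-1,-0.01,-0.01,0.25,0,-1,0,0,0.22,0,-1,0,0,0.22,0,-1,0,0,0.22,0,-1,0,0,0.22,0,-1,0,0,0.22,0,-1,0,0,0,0,-1,0,0,0,0]'

```text
time: 70.75
position: [0.5004, 0.0692, 0.0517]
tool_rot: [0.833, 0.553, -0.0, -0.0]
ft_force: [-1.1, 0.1, -0.2]
grip_width: 0.0391
grip_force: 20.0
```

play_rows --steps '[0.3,0,0,0,0,0.3,0,0,0,0,0.3,0,0,0,0,0.3,0,0,0,0,0.3,0,0,-0.3,0,0.3,0,0,-0.6,0,0.3,0,0,-0.8,0,0.3,0,0,-0.8,0,0.3,0,0,-0.8,0,0.3,0,0,-0.8,0]'

```text
time: 71.75
position: [0.5002, 0.0692, 0.1765]
tool_rot: [0.833, 0.553, 0.0, 0.0]
ft_force: [0.6, -0.1, -0.2]
grip_width: 0.0567
grip_force: 0.0
```

play_rows --steps '[0.3,0,0,-0.8,0,0.3,0,0,-0.8,0,0.3,0,0,-0.8,0,0.3,0,0,-0.8,0,0.3,0,0,-0.8,0,0.3,0,0,-0.5,0,0.3,0,0,0,-0.9,0.3,0,0,0,-0.9,0.3,0,0,0,-0.9,0.3,0,0,0,-0.9]'

```text
time: 72.75
position: [0.4999, 0.0692, 0.3105]
tool_rot: [0.719, 0.695, 0.0, 0.0]
ft_force: [-0.8, 0.9, -1.2]
grip_width: 0.0569
grip_force: 0.0
```

play_rows --steps '[0.3,0,0,0,-0.9,0.3,0,0,0,-0.9,0.3,0,0,0,-0.1,0.3,0,0,0,0,0.3,0,0,0,0,0.3,0,0,0,0,0.3,0,0,0,0,0.3,0,0,0,0,0.3,0,0,0,0,0.3,0,0,0,0]'

```text
time: 73.75
position: [0.5005, 0.0692, 0.3098]
tool_rot: [0.652, 0.758, -0.0, -0.0]
ft_force: [-0.2, -0.6, 0.3]
grip_width: 0.0563
grip_force: 0.0
```

```bash
python3 - <<'E'
from h import *
o=robot.get_obs();p=pose();print(p.round(4),o['grip_width'],o['ft_force'])
D=cam('side');S=cam('scene')
for c in (S,D):
    b=[x for x in blobs(c,(0,130,60),(8,255,255),15)[0]]; print([(x[1],ray(c,x[1],.266).round(4)) for x in b])
a=[]
for c in (S,D):
    x,y=proj(c,(.5006,.0293,.09)).astype(int); a.append(cv2.resize(c['image'][y-45:y+45,x-45:x+45,::-1],None,fx=4.4,fy=4.4,interpolation=cv2.INTER_CUBIC))
cv2.imwrite('pics/p4.png',np.hstack(a))
E
```

```text
[0.5005 0.0692 0.3098 1.7217] 0.05628661845161559 [-0.20472886 -0.60046376  0.31737326]
[(array([263.2, 120. ]), array([0.4965, 0.1775, 0.266 ])), (array([392.8, 151.6]), array([0.8904, 0.2316, 0.266 ]))]
[(array([56.6,  8.8]), array([-0.393 ,  1.2597,  0.266 ])), (array([274. , 120.7]), array([0.5956, 0.1652, 0.266 ])), (array([239.8, 119.4]), array([0.4858, 0.1837, 0.266 ]))]
```

View pics/p4.png

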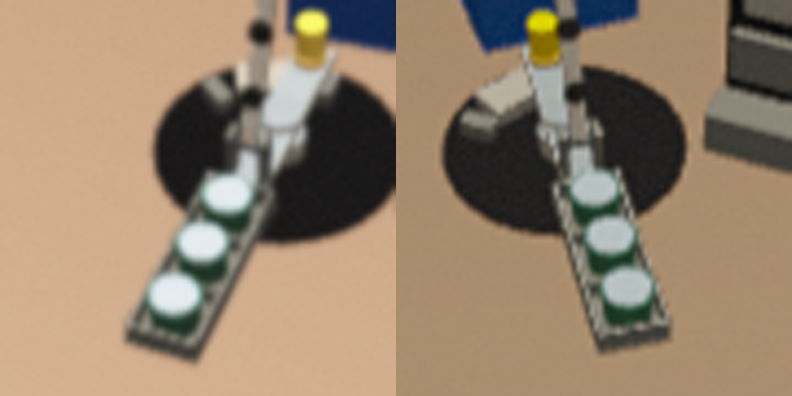

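All three fresh capsules are seated, lids up. Now I close the lever.

```bash
python3 - <<'E'
from h import *
p=pose();t=1.724
plan([(.4822,.1825,.31,t,.3,5),(.4822,.1825,.2515,t,.3,4)])
g0=np.array([.5245,-.0909,.058]); th=-1.42;u=np.r_[np.cos(th),np.sin(th)]
W=[]
for a in np.linspace(1.9,-.02,31)[1:]:
    W.append((*(g0[:2]+u*.205*(np.cos(a)-1)),g0[2]+.205*np.sin(a),t,-1,1))
s=(*(g0[:2]+u*.205*(np.cos(1.9)-1)),g0[2]+.205*np.sin(1.9),t); print(s); plan(W,start=s)
E
```

```text
[0.3,0.77,-0.01,-0,-0, 0.3,0.76,-0.01,-0,-0.01, 0.3,0.77,-0,-0,-0, 0.3,0.76,-0.01,-0,-0.01, 0.3,0.77,-0,-0.01,-0, 0.3,-0,-0,0.49,-0, 0.3,-0,-0,0.49,-0, 0.3,-0,-0,0.49,-0, 0.3,-0,-0,0.48,-0, 0.3,0,0,0,0]
end [0.4822 0.1826 0.2516 1.7237]
(np.float64(0.4837476816126833), np.float64(0.17729587542379271), np.float64(0.25199151797591995), 1.724)
[-1,-0.42,-0,-0.13,-0, -1,-0.42,-0,-0.1,-0, -1,-0.43,-0,-0.07,-0, -1,-0.44,-0,-0.05,-0, -1,-0.44,-0.01,-0.02,-0, -1,-0.43,0,0.01,-0, -1,-0.44,0,0.04,-0, -1,-0.43,0,0.07,-0, -1,-0.43,0,0.09,-0, -1,-0.42,-0,0.12,-0]
[-1,-0.41,-0,0.15,-0, -1,-0.4,-0,0.17,-0, -1,-0.39,-0,0.2,-0, -1,-0.38,-0,0.22,-0, -1,-0.36,-0.01,0.25,-0, -1,-0.34,0,0.27,-0, -1,-0.33,0,0.29,-0, -1,-0.31,0,0.31,-0, -1,-0.29,0,0.33,-0, -1,-0.26,0,0.35,-0]
[-1,-0.24,0,0.36,-0, -1,-0.22,0,0.38,-0, -1,-0.2,-0,0.39,-0, -1,-0.16,-0,0.4,-0, -1,-0.15,-0,0.42,-0, -1,-0.11,-0,0.42,-0, -1,-0.09,-0,0.43,-0, -1,-0.06,-0,0.43,-0, -1,-0.04,-0,0.44,-0, -1,-0,-0,0.43,-0]
end [ 0.5245 -0.0908  0.054   1.724 ]
```

play_rows --steps '[0.3,0.74,0,0,0,0.3,0.74,0,0,0,0.3,0.74,0,0,0,0.3,0.74,0,0,0,0.3,0.74,0,0,0,0.3,0,0,0,0,0.3,0,0,0.48,0,0.3,0,0,0.48,0,0.3,0,0,0.48,0,0.3,0,0,0.48,0]'

```text
time: 74.85
position: [0.484, 0.1781, 0.2518]
tool_rot: [0.652, 0.758, -0.0, 0.0]
ft_force: [-0.5, -0.2, -0.1]
grip_width: 0.0569
grip_force: 0.0
```

play_rows --steps '[0.3,0,0,0,0,0.3,0,0,0,0,-1,0,0,0,0,-1,0,0,0,0,-1,0,0,0,0,-1,0,0,0,0,-1,0,0,0,0,-1,0,0,0,0,-1,0,0,0,0,-1,0,0,0,0]' --grip_force 15

```text
time: 75.85
position: [0.4824, 0.1787, 0.2525]
tool_rot: [0.652, 0.759, -0.001, -0.001]
ft_force: [-4.2, -2.0, 5.6]
grip_width: 0.0335
grip_force: 15.0
```

```bash
python3 - <<'E'
from h import *
o=robot.get_obs();print(pose().round(4),o['grip_width'],o['grip_force'],o['ft_force'])
E
```

```text
[0.4824 0.1787 0.2525 1.7221] 0.033529437266168305 15.000465542252641 [-4.21591014 -1.97485941  5.55024663]
```

play_rows --steps '[-1,-0.42,0,-0.13,0,-1,-0.42,0,-0.1,0,-1,-0.43,0,-0.07,0,-1,-0.44,0,-0.05,0,-1,-0.44,0,-0.02,0,-1,-0.43,0,0.01,0,-1,-0.44,0,0.04,0,-1,-0.43,0,0.07,0,-1,-0.43,0,0.09,0,-1,-0.42,0,0.12,0]'

```text
time: 76.85
position: [0.503, 0.05, 0.253]
tool_rot: [0.652, 0.758, -0.0, -0.0]
ft_force: [-4.1, -0.2, -0.4]
grip_width: 0.034
grip_force: 15.0
```

play_rows --steps '[-1,-0.41,0,0.15,0,-1,-0.4,0,0.17,0,-1,-0.39,0,0.2,0,-1,-0.38,0,0.22,0,-1,-0.36,0,0.25,0,-1,-0.34,0,0.27,0,-1,-0.33,0,0.29,0,-1,-0.31,0,0.31,0,-1,-0.29,0,0.33,0,-1,-0.26,0,0.35,0]'

```text
time: 77.85
position: [0.5196, -0.0527, 0.1766]
tool_rot: [0.652, 0.758, 0.0, 0.001]
ft_force: [-2.0, -1.7, 1.8]
grip_width: 0.0336
grip_force: 15.0
```

play_rows --steps '[-1,-0.24,0,0.36,0,-1,-0.22,0,0.38,0,-1,-0.2,0,0.39,0,-1,-0.16,0,0.4,0,-1,-0.15,0,0.42,0,-1,-0.11,0,0.42,0,-1,-0.09,0,0.43,0,-1,-0.06,0,0.43,0,-1,-0.04,0,0.4,0,-1,0,0,0.3,0]'

```text
time: 78.85
position: [0.5247, -0.0894, 0.0581]
tool_rot: [0.652, 0.758, 0.0, 0.0]
ft_force: [0.0, -4.6, 1.1]
grip_width: 0.0336
grip_force: 15.0
```

play_rows --steps '[-1,0,0,0,0,-1,0,0,0,0,-1,0,0,0,0,-1,0,0,0,0,-1,0,0,0,0,-1,0,0,0,0,-1,0,0,0,0,-1,0,0,0,0,-1,0,0,0,0,-1,0,0,0,0]'

```text
time: 79.85
position: [0.5247, -0.0893, 0.0596]
tool_rot: [0.652, 0.758, 0.0, 0.0]
ft_force: [-1.1, -5.0, -0.3]
grip_width: 0.0336
grip_force: 15.0
```

play_rows --steps '[-1,0,0,0.1,0,-1,0,0,0.1,0,-1,0,0,0.1,0,-1,0,0,0,0,-1,0,0,0,0,-1,0,0,0,0,-1,0,0,0,0,-1,0,0,0,0,-1,0,0,0,0,-1,0,0,0,0]'

```text
time: 80.85
position: [0.5254, -0.0891, 0.052]
tool_rot: [0.652, 0.758, 0.001, 0.001]
ft_force: [-1.0, -2.6, 13.3]
grip_width: 0.0338
grip_force: 15.0
```

```bash
python3 - <<'E'
from h import *
o=robot.get_obs();print(pose().round(4),o['grip_width'],o['grip_force'],o['ft_force'])
E
```

```text
[ 0.5254 -0.0891  0.052   1.7216] 0.03378164464641942 15.001119654625654 [-1.01360877 -2.55355649 13.33183813]
```

Pressing gives 13 N against the stop, so the lever is shut. Next I release it and go to the knob.

play_rows --steps '[0.3,0,0,0,0,0.3,0,0,0,0,0.3,0,0,0,0,0.3,0,0,0,0,0.3,0,0,-0.9,0,0.3,0,0,-0.9,0,0.3,0,0,-0.9,0,0.3,0,0,-0.9,0,0.3,0.97,0,0,0,0.3,0.97,0,0,0]'

```text
time: 81.85
position: [0.5164, -0.0316, 0.1592]
tool_rot: [0.653, 0.758, 0.001, 0.001]
ft_force: [-0.7, 1.1, 0.8]
grip_width: 0.0569
grip_force: 0.0
```

play_rows --steps '[0.3,0.97,0,0,0,0.3,0.97,0,0,0,0.3,0.97,0,0,0,0.3,0.97,0,0,0,0.3,0.97,0,0,0,0.3,0.97,0,0,0,0.3,0.97,0,0,0,0.3,0.97,0,0,0,0.3,0.97,0,0,0,0.3,0.97,0,0,0]'

```text
time: 82.85
position: [0.4713, 0.2573, 0.158]
tool_rot: [0.652, 0.758, -0.0, -0.0]
ft_force: [1.3, -0.4, -1.3]
grip_width: 0.0568
grip_force: 0.0
```

play_rows --steps '[0.3,0,0,0,0,0.3,0,0,0,0,0.3,0,0,0,0,0.3,0,0,0,0,0.3,0,0,0,0,0.3,0,0,0,0,0.3,0,0,0,0,0.3,0,0,0,0,0.3,0,0,0,0,0.3,0,0,0,0]'

```text
time: 83.85
position: [0.472, 0.256, 0.1584]
tool_rot: [0.652, 0.758, 0.0, 0.0]
ft_force: [0.2, 0.3, 1.1]
grip_width: 0.0565
grip_force: 0.0
```

```bash
python3 - <<'E'
from h import *
p=pose();print(p.round(4))
S=cam('scene');D=cam('side')
for c in (S,D):
    print(c['n'],[(x[1],ray(c,x[1],.072).round(4)) for x in blobs(c,(0,130,60),(8,255,255),15)[0]])
plan([(.4723,.256,.058,p[3],.3,5)])
E
```

```text
[0.472  0.256  0.1584 1.7218]
scene [(array([392.9, 151.7]), array([0.874 , 0.4721, 0.072 ])), (array([228.3, 220.7]), array([ 0.5245, -0.0899,  0.072 ]))]
side [(array([58. ,  8.6]), array([-0.6206,  1.8424,  0.072 ])), (array([273.9, 119.8]), array([0.6349, 0.4476, 0.072 ])), (array([259.6, 220.1]), array([ 0.5239, -0.0851,  0.072 ]))]
[0.3,-0,0,0.67,0, 0.3,-0,0,0.67,0, 0.3,-0,0,0.67,0, 0.3,-0,0,0.67,0, 0.3,-0,0.01,0.66,0, 0.3,0,0,0,0, 0.3,0,0,0,0, 0.3,0,0,0,0, 0.3,0,0,0,0, 0.3,0,0,0,0]
end [0.4723 0.2561 0.0581 1.7219]
```

Handle pixels match the shut position seen earlier. Now I grip the knob and lift.

play_rows --steps '[0.3,0,0,0.67,0,0.3,0,0,0.67,0,0.3,0,0,0.67,0,0.3,0,0,0.67,0,0.3,0,0,0.66,0,0.3,0,0,0,0,0.3,0,0,0,0,-1,0,0,0,0,-1,0,0,0,0,-1,0,0,0,0]' --grip_force 30

```text
time: 84.95
position: [0.4726, 0.2562, 0.0591]
tool_rot: [0.652, 0.758, 0.001, 0.0]
ft_force: [-0.2, -0.6, 0.3]
grip_width: 0.0402
grip_force: 0.0
```

play_rows --steps '[-1,0,0,0,0,-1,0,0,0,0,-1,0,0,0,0,-1,0,0,-0.1,0,-1,0,0,-0.1,0,-1,0,0,-0.1,0,-1,0,0,-0.1,0,-1,0,0,-0.1,0,-1,0,0,-0.1,0,-1,0,0,-0.1,0]'

```text
time: 85.95
position: [0.4716, 0.2559, 0.0791]
tool_rot: [0.652, 0.758, -0.0, -0.0]
ft_force: [-1.2, 0.8, -7.0]
grip_width: 0.0251
grip_force: 30.2
```

```bash
python3 - <<'E'
from h import *
o=robot.get_obs();p=pose();print(p.round(4),o['ft_force'],o['grip_width'])
piv=np.r_[.4835,.182]; k=p[:2]-piv; th0=np.arctan2(-k[1],-k[0]); print('theta',th0,np.hypot(*k))
plan([(*(piv-.075*np.r_[np.cos(t),np.sin(t)]),p[2],p[3],-1,1) for t in np.linspace(th0,-.468,21)[1:]])
E
```

```text
[0.4716 0.2559 0.0791 1.7217] [-1.23581628  0.76414309 -6.95412919] 0.025110067014142614
theta -1.4107144307852495 0.07489227268408695
[-1,-0,-0.12,-0,-0, -1,-0.01,-0.12,-0,-0, -1,-0.01,-0.11,-0,-0, -1,-0.03,-0.12,-0,-0, -1,-0.02,-0.11,-0,-0, -1,-0.03,-0.12,-0,-0, -1,-0.04,-0.11,-0,-0, -1,-0.04,-0.11,-0,-0, -1,-0.05,-0.11,-0,-0, -1,-0.05,-0.1,-0,-0]
[-1,-0.06,-0.11,-0,-0, -1,-0.06,-0.1,-0,-0, -1,-0.06,-0.09,-0,-0, -1,-0.08,-0.1,-0,-0, -1,-0.07,-0.09,-0,-0, -1,-0.08,-0.09,-0,-0, -1,-0.08,-0.08,-0,-0, -1,-0.09,-0.08,-0,-0, -1,-0.09,-0.07,-0,-0, -1,-0.1,-0.07,-0,-0]
end [0.4167 0.2157 0.0791 1.7217]
```

play_rows --steps '[-1,0,-0.12,0,0,-1,-0.01,-0.12,0,0,-1,-0.01,-0.11,0,0,-1,-0.03,-0.12,0,0,-1,-0.02,-0.11,0,0,-1,-0.03,-0.12,0,0,-1,-0.04,-0.11,0,0,-1,-0.04,-0.11,0,0,-1,-0.05,-0.11,0,0,-1,-0.05,-0.1,0,0]'

```text
time: 86.95
position: [0.4425, 0.2436, 0.0798]
tool_rot: [0.651, 0.759, 0.003, 0.002]
ft_force: [2.7, 2.3, -6.3]
grip_width: 0.0253
grip_force: 30.0
```

play_rows --steps '[-1,-0.06,-0.11,0,0,-1,-0.06,-0.1,0,0,-1,-0.06,-0.09,0,0,-1,-0.08,-0.1,0,0,-1,-0.07,-0.09,0,0,-1,-0.08,-0.09,0,0,-1,-0.08,-0.08,0,0,-1,-0.09,-0.08,0,0,-1,-0.09,-0.07,0,0,-1,-0.1,-0.07,0,0]'

```text
time: 87.95
position: [0.4195, 0.2165, 0.0797]
tool_rot: [0.651, 0.759, 0.002, 0.002]
ft_force: [4.2, 3.1, -7.5]
grip_width: 0.025
grip_force: 30.0
```

play_rows --steps '[-1,0,0,0,0,-1,0,0,0.1,0,-1,0,0,0.1,0,-1,0,0,0.1,0,-1,0,0,0.1,0,-1,0,0,0.1,0,-1,0,0,0.1,0,-1,0,0,0.07,0,-1,0,0,0,0,-1,0,0,0,0]'

```text
time: 88.95
position: [0.4172, 0.2141, 0.0594]
tool_rot: [0.651, 0.759, -0.001, 0.001]
ft_force: [4.2, -8.1, 0.1]
grip_width: 0.0252
grip_force: 30.0
```

```bash
python3 - <<'E'
from h import *
o=robot.get_obs();p=pose();print(p.round(4),o['ft_force'],o['grip_width'])
S=cam('scene');D=cam('side')
for c in (S,D):
    print(c['n'],[(x[1],ray(c,x[1],.072).round(4)) for x in blobs(c,(0,130,60),(8,255,255),15)[0]])
E
```

```text
[0.4172 0.2141 0.0594 1.7242] [ 4.16899106 -8.06027394  0.09441619] 0.025174080877849978
scene [(array([392.7, 151.7]), array([0.8734, 0.4717, 0.072 ])), (array([305.9, 215.1]), array([0.7225, 0.0478, 0.072 ]))]
side [(array([65.8, 11.8]), array([-0.5541,  1.7789,  0.072 ])), (array([273.9, 119.7]), array([0.635 , 0.4483, 0.072 ])), (array([313.7, 185.1]), array([0.7229, 0.0514, 0.072 ]))]
```

play_rows --steps '[0.2,0,0,0,0,0.2,0,0,0,0,0.2,0,0,0,0,0.2,0,0,0,0,0.2,0,0,0,0,0.2,0,0,0,0,0.2,0,0,0,0,0.2,0,0,0,0,0.2,0,0,0,0,0.2,0,0,0,0]'

```text
time: 90.05
position: [0.4172, 0.2158, 0.0591]
tool_rot: [0.652, 0.758, 0.0, 0.0]
ft_force: [0.6, -0.5, 0.2]
grip_width: 0.0519
grip_force: 0.0
```

```bash
python3 - <<'E'
from h import *
o=robot.get_obs();p=pose();print(p.round(4),o['ft_force'],o['grip_width'])
S=cam('scene');D=cam('side')
for c in (S,D):
    print(c['n'],[x[1] for x in blobs(c,(0,130,60),(8,255,255),15)[0]],[(x[0],x[1],x[2]) for x in blobs(c,(20,120,100),(36,255,255),15)[0]])
E
```

```text
[0.4172 0.2158 0.0591 1.7218] [ 0.60908118 -0.52292635  0.24551592] 0.05185611491654983
scene [array([392.8, 151.7]), array([306.5, 214.8])] [(np.int32(73), array([248.3, 153.4]), array([245, 148,   7,  12], dtype=int32)), (np.int32(362), array([290.4, 265.3]), array([279, 256,  23,  20], dtype=int32))]
side [array([65.8, 11.8]), array([274. , 119.8]), array([314. , 184.6])] [(np.int32(312), array([ 9.8, 14.1]), array([ 0,  5, 23, 18], dtype=int32)), (np.int32(24), array([386. ,  73.3]), array([376,  72,  21,   3], dtype=int32)), (np.int32(59), array([ 47.2, 101.3]), array([43, 95,  9, 12], dtype=int32)), (np.int32(43), array([ 29.1, 148.7]), array([ 22, 132,  17,  30], dtype=int32)), (np.int32(86), array([222.9, 160.7]), array([219, 155,   8,  13], dtype=int32)), (np.int32(35), array([ 24.8, 168.1]), array([ 22, 165,   7,   7], dtype=int32)), (np.int32(36), array([ 17.7, 182. ]), array([ 15, 179,   7,   7], dtype=int32)), (np.int32(25), array([  4. , 195.2]), array([  0, 185,  10,  20], dtype=int32)), (np.int32(316), array([345.1, 224.2]), array([335, 216,  22,  18], dtype=int32)), (np.int32(35), array([212.7, 268.4]), array([202, 266,  25,   6], dtype=int32))]
```

The knob is fully down (same pixels as at the start) and the tray sits inside the pin's play. I'll give it a tiny centring nudge, then withdraw.

play_rows --steps '[-1,0,-0.03,0,0,-1,0,0,0,0,-1,0,0,0,0,-1,0,0,0,0,-1,0,0,0,0,-1,0,0,0,0,0.3,0,0,0,0,0.3,0,0,0,0,0.3,0,0,0,0,0.3,0,0,0,0]' --grip_force 8

```text
time: 91.15
position: [0.4161, 0.2157, 0.059]
tool_rot: [0.652, 0.758, -0.0, -0.0]
ft_force: [-0.0, 0.5, -1.0]
grip_width: 0.0497
grip_force: 0.0
```

play_rows --steps '[0.3,0,0,-0.5,0,0.3,0,0,-0.9,0,0.3,0,0,-0.9,0,0.3,0,0,-0.9,0,0.3,0,0,-0.9,0,0.3,0,0,-0.9,0,0.3,0,0,0,0,0.3,0,0,0,0,0.3,0,0,0,0,0.3,0,0,0,0]'

```text
time: 92.15
position: [0.4153, 0.2154, 0.2078]
tool_rot: [0.652, 0.758, -0.001, -0.001]
ft_force: [-0.3, -0.3, 0.7]
grip_width: 0.0565
grip_force: 0.0
```

```bash
python3 - <<'E'
from h import *
print(pose().round(4))
S=cam('scene');D=cam('side')
for c in (S,D):
    print(c['n'],[x[1] for x in blobs(c,(0,130,60),(8,255,255),15)[0]],[(x[1],x[2]) for x in blobs(c,(20,120,100),(36,255,255),30)[0]][:6])
x0,y0,x1,y1=220,110,340,235
a=[cv2.resize(S['image'][110:235,220:340,::-1],None,fx=3.3,fy=4),cv2.resize(D['image'][100:225,205:325,::-1],None,fx=3.3,fy=4)]
cv2.imwrite('pics/f.png',np.hstack(a))
E
```

```text
[0.4153 0.2154 0.2078 1.7216]
scene [array([392.8, 151.7]), array([306.5, 214.8])] [(array([248.2, 153.3]), array([245, 148,   7,  12], dtype=int32)), (array([290.4, 265.3]), array([279, 256,  23,  20], dtype=int32))]
side [array([274. , 119.7]), array([314. , 184.5])] [(array([ 9.8, 14.1]), array([ 0,  5, 22, 18], dtype=int32)), (array([ 29.3, 148.3]), array([ 22, 131,  17,  31], dtype=int32)), (array([222.9, 160.7]), array([219, 155,   8,  13], dtype=int32)), (array([ 24.9, 168.1]), array([ 22, 165,   7,   7], dtype=int32)), (array([ 17.6, 182.2]), array([ 14, 179,   8,   7], dtype=int32)), (array([345.2, 224.2]), array([335, 216,  22,  19], dtype=int32))]
```

View pics/f.png

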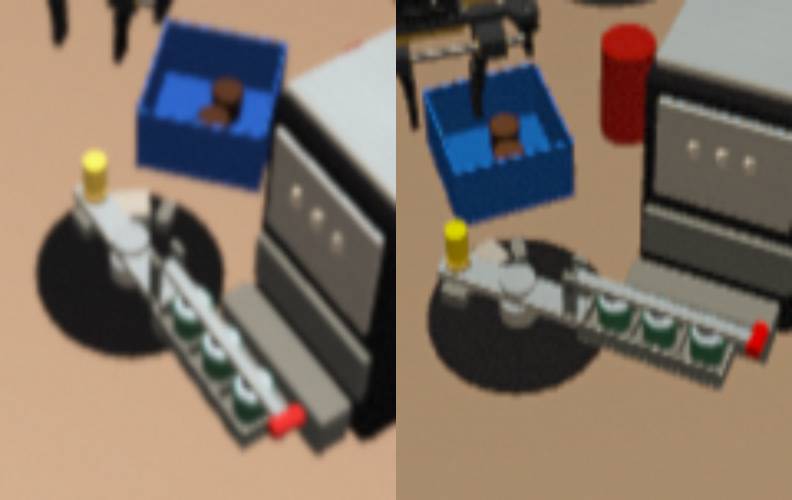

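The final view shows the tray home beside the machine, knob down, lever shut over three green capsules, and both brown capsules in the bin.

```bash
python3 - <<'E'
from h import *
S=cam('scene');D=cam('side')
P=[c['K']@np.c_[c['R'],c['t']] for c in (S,D)]
X=cv2.triangulatePoints(P[0],P[1],np.array([[306.5],[214.8]]),np.array([[314.],[184.5]])).ravel();X=X[:3]/X[3];print(X)
if abs(X[2]-.0726)<.004: print(robot.hand_in())
E
```

```text
[0.72371597 0.0492695  0.07483661]
the job is handed in; nothing more can be done
None
```

I handed the job in at about 92 s of robot time. The last pictures show the two spent capsules in the bin, three fresh ones standing lid up under the shut lever, and the tray home with the plunger down; the tray rests about 0.016 rad off its starting angle, within the pin's play. No verdict came back.

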